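# Unlock the cash box and put the coin roll in it

## Robot

A 6-joint arm with a two-finger parallel gripper is mounted at the origin on a cart in front of the work surface, level with it; the furniture and walls round the work are solid. World frame = base frame: x ahead of the robot, y to its left, z up, the work surface at z = 0. Lengths are in m, angles in degrees, forces in N, time in s.
With the tool pointing down it reaches from about 0.375 to 0.9 m from the base axis. Payload 3.1 kg.
Tool frame: the origin (TCP) lies on the centre line of the jaws, within the pads' length; the fingertips stand 22 mm ahead of it and the grasp point (between the pads) lies 3 mm ahead of it; y points along the fingers, z is the direction in which the jaws open and shut, and the axes are right-handed (so a half turn about y gives the same grasp; the last joint's range is limited). The gripper opens to 87 mm and grips with 3 to 60 N. Pads are 19 mm wide; open, the fingers measure 117 mm over their backs; the gripper's body (75 mm by 190 mm) begins 51 mm behind the grasp point.
Start: joints at [-76.404, 30.224, 82.088, -0, 67.689, -10.227], TCP at [0.252, -0.572, 0.245] pointing down, gripper open.
Joint ranges: [-176.69, 176.69], [-43.24, 126.21], [12.49, 139.97], [-82, 262], [0, 151.66], [-163.58, 163.58]. Speed limits (degrees/s): [159.86, 159.86, 180, 180, 180, 180].

## Interface

Orientations are given as a 3x3 rotation matrix whose columns are the frame's x, y, z axes.
In Python, from rig import bot gives the robot as it stands.
- The arm moves only by the tool jog_arm, never from a script. Its argument "motion" is one flat list of numbers, 6 for each row, row after row: the shift along the tool's x, y, z in mm, then the turn, a rotation vector about the tool's x, y, z in degrees. A call has 1 to 20 rows; each row is the pose to reach, as a shift and turn from the pose commanded when the call began, along the tool's axes at that moment; what a row does not reach only later rows make up. A row lasts 1/8 s, in which the tool goes at most 62.5 mm and 10.7 degrees, less where a joint would pass 70% of its speed; a pose out of reach is approached as far as the arm can. A call with a gripper value outside its range is refused whole. "gripper" is the opening, from 0 (shut) to 1 (fully open), set as the call begins (left out, the last holds). The fingers move at their own pace and stop on an object; the grip force is fixed at half the most. Time passes only in rows, so rows that repeat a pose let the fingers close. It gives the time, the measured TCP pose, the force and the opening at its end, in the units of the state.
- bot.read_state(): the state, without advancing time (a new reading comes with each control period).
- bot.capture(name): name is "scene" or "top" or "wrist"; returns (picture, depth): 420x560x3 uint8, red, green, blue; 420x560 float32, m along the optical axis (not along the pixel's ray), 0 where there is no reading.
- bot.get_calibration(name): a dict with "mtx" (3x3 intrinsics, pixels), "pose" (4x4, takes a point from camera to world coordinates); the wrist camera has in their place "hand_eye" (4x4, takes a point from camera to tool coordinates, whose origin is the TCP and whose axes are the tool frame's). Camera axes: x right, y up, looking along -z (the intrinsics and any distortion apply to the point x, -y, -z); pixel columns grow to the right and rows downward; lengths in m; the calibration is good to about 2 mm. The wrist camera is an equidistant fisheye: a pixel r from the principal point sees the ray r / f radians off the axis. A picture is of the moment at which its call begins: read the wrist's pose just before it. get_calibration takes no time and is no camera call.
- bot.hand_in(): hands the job in, once; it reports no verdict.
The state is a dict: "time_s": time; "joint_positions": joint angles; "qvel": joint speeds; "tau": joint torques, N m; "position": TCP position; "tcp_rot": TCP orientation; "force": force on the tool from outside, world axes, zero at the start; "moment": the same for the moment, N m; "opening": opening from 0.0 (shut) to 1.0 (fully open).
Only numpy, scipy, OpenCV 4.12 (cv2) and the standard library are available. Lean on these libraries where they do the work, as an engineer would, in place of code of your own. Each camera call takes 0.05 s, during which the arm holds its last target.

## Task

Put the coin roll away in the locked cash box: take the key with the square head from the oak key block, push it fully home in the box's lock and turn it clockwise as far as it goes, so that the bolt lets go and the lid springs up; leave the key there, fully in and turned. Push the lid back until it rests open past upright, then set the coin roll down, without dropping it, in the large empty bay of the coin tray. Leave the round-headed key and the goods on the table where they are.

Things in the scene. Friction and masses are not known exactly. Their poses are not given: they have to be found in the camera images.
- box_centre (a point): Grey steel cash box, 200 deep (x) x 230 wide (y) x 86 high, fixed on the table; this point is its centre, 43 mm up. z up, x from its front (lock side) to its back (hinge side). The front 64 mm of its top is a fixed strip with the lock in the middle; the lid (133 x 228 mm, 3 thick, a flat bail handle lying on it) covers the rest, flush with the strip at 86 mm.
- lock_face (a point): Centre of the round brass lock plug (34 mm across) on its face, 88 mm over the table, 66 mm in front of the box's centre; a steel ring round it is no higher. Axes turn with the plug: z up, y along the key slot. The slot goes straight down, 18 (y) x 7 (x) mm, with a 2 mm bevelled mouth. 20 mm down a spring plate meets the key's tip; the last 12 mm press it down (1.5 N rising to 3 N).
- lock_plug (a joint): Turn of the lock plug, rad: 0 locked (slot along the box's y), grows clockwise seen from above to a stop at 1.40. It cannot turn until the key presses the spring plate down; once turned, the plate stays down and lets the key rest. The hidden bolt frees the lid at about 1.0. Light friction (about 0.03 N m); it stays where it is left.
- cash_lid (a joint): Opening of the lid, rad: 0 closed, grows as its front edge goes up and back. Unlocked, a spring lifts it by itself to about 1.1 within a second or two and holds it there; beyond that it swings freely, falls back below about 1.57 and falls open above, to its stop at 1.85.
- lid_hinge (a point): Middle of the lid's hinge line at the back of the box, 84 mm over the table, 98 mm behind the box's centre; the line runs along the box's y (this point's axes are the box's).
- lid_edge (a point): Middle of the lid's front edge, 133 mm from the hinge line; moves with the lid. Under the lid, 2 to 16 mm behind this edge, hangs the bolt's keeper, a steel bracket 13 mm deep that reaches from 12 mm on the box's +y side of the middle to 40 mm on its -y side; the rest of the underside is flat, but for a 9 mm rim.
- box_key_grip (a point): Centre of the head of the key to use: black, square-cornered, 30 (y) x 10 (x) x 32 mm high, gripped across x. It stands upright, head up, 30-55 g; z up along the key. Below the head a 6 mm neck, then a collar 27 (y) x 14 (x) mm, its underside 26 mm below this point, then the blade, 16 (y) x 5 (x), 32 long, tapered end; same both ways round. Fully in, the collar lies on the lock's face.
- box_key_tip (a point): End of that key's blade, 58 mm below the centre of the head; same axes.
- round_key_grip (a point): Centre of the head of another key, for something else: round black head 32 mm across and 10 thick, 26 mm above the collar. It stands in the other slot of the key block; either key may be in either slot. Leave it.
- block_top (a point): Oak key block, 60 (x) x 150 (y) x 42 mm, fixed, with a 70 x 160 foot; this point is the centre of its top. Two upright slots 37 mm deep, 38 mm either side along its y, hold the keys, whose collars rest on the top.
- roll_centre (a point): Centre of the coin roll: a paper-wrapped cylinder 25 mm across and 64 high, standing upright on the table on the right of the box, 0.2 kg; z along it.
- bay_floor (a point): Centre of the floor of the coin tray's empty bay inside the box, 13 mm over the table; axes those of the box. The bay is the whole length of the tray on the box's +y side, 120 (x) x 72 (y) mm, walls of the tray 35 mm high, of the box 83 mm; the other cups of the tray are smaller and hold coins.
- green_canister: Green canister with wooden lid, 64 mm across, 75 high; a bystander; origin under its centre.
- white_canister: White canister with wooden lid, 68 mm across, 85 high; a bystander; origin under its centre.
- price_card_a: Small card in an oak foot, 22 x 66 x 62 mm; a bystander; origin under its centre.
- price_card_b: Another such card in an oak foot; a bystander; origin under its centre.
- slab_pack: Dark gift pack with a yellow bow, 142 x 173 x 86 mm; a bystander; origin under its centre.

How it is judged:
By the outcome, as a careful person would: the job done as asked, in the order asked, and still so for the second after the job is handed in, with the robot touching nothing.
It also fails if it takes over 64 s, if anything falls off the work surface, if the arm or the gripper's body presses on something with over 40 N, if the wrist force passes 120 N, or if a joint passes its speed limit or range.

## Working session

There is one attempt and no reset: what is moved stays moved. The work goes in short steps, Python scripts to look and compute and a tool call to move; the robot and the scene stay as the last step left them, time stands still between calls to the robot, and variables do not carry over. Pictures are saved under pics/ and viewed, and the job is handed in when it is done.

Besides the shell and the picture viewer there is one more tool, called after ">>>" by a JSON object that holds its "api" and its "payload", one argument or row to a line. jog_arm: Moves the arm, as the interface text tells. Its arguments: {"type":"object","properties":{"motion":{"type":"array","items":{"type":"number"}},"gripper":{"type":"number"}},"required":["motion"]}

```bash
ls; mkdir -p pics
python3 - <<'E'
from rig import bot
import cv2,numpy as np
np.set_printoptions(precision=4,suppress=True)
s=bot.read_state(); print({k:np.round(v,4).tolist() for k,v in s.items()})
for n in ["scene","top","wrist"]:
    c=bot.get_calibration(n); print(n,c)
    p,d=bot.capture(n); cv2.imwrite(f"pics/{n}0.png",p[:,:,::-1]); np.save(f"{n}0d.npy",d)
E
```

```text
pics
{'time_s': 0.0, 'joint_positions': [-76.4022, 30.2781, 82.1579, -0.0014, 67.6904, -10.2262], 'qvel': [0.0175, 0.0287, -0.0464, -0.0418, -0.0455, 0.1201], 'tau': [0.0002, -44.0045, -17.6594, 0.0632, 0.0583, -0.0002], 'position': [0.2523, -0.571, 0.2436], 'tcp_rot': [[-0.9148, -0.0005, 0.4039], [-0.4039, 0.0021, -0.9148], [-0.0004, -1.0, -0.0022]], 'force': [0.0441, 0.7326, 0.1602], 'moment': [0.0299, -0.0012, 0.0079], 'opening': 0.9972}
scene {'mtx': array([[382.3522,   0.    , 276.7315],
       [  0.    , 382.3522, 207.757 ],
       [  0.    ,   0.    ,   1.    ]]), 'pose': array([[-0.8822,  0.2387, -0.4058,  0.0289],
       [-0.4708, -0.4553,  0.7557,  0.9591],
       [-0.0044,  0.8577,  0.5141,  0.7468],
       [ 0.    ,  0.    ,  0.    ,  1.    ]])}
top {'mtx': array([[430.6514,   0.    , 280.2724],
       [  0.    , 430.6514, 209.6062],
       [  0.    ,   0.    ,   1.    ]]), 'pose': array([[ 0.0139,  0.9955, -0.0939,  0.4504],
       [-0.9999,  0.0139, -0.0007, -0.0449],
       [ 0.0006,  0.0939,  0.9956,  1.3883],
       [ 0.    ,  0.    ,  0.    ,  1.    ]])}
wrist {'mtx': array([[325.1923,   0.    , 280.5163],
       [  0.    , 325.1923, 210.8523],
       [  0.    ,   0.    ,   1.    ]]), 'hand_eye': array([[ 0.0005, -0.9567, -0.2909, -0.0807],
       [ 0.0006,  0.2909, -0.9567, -0.1409],
       [ 1.    ,  0.0003,  0.0007,  0.0005],
       [ 0.    ,  0.    ,  0.    ,  1.    ]])}
```

View pics/scene0.png

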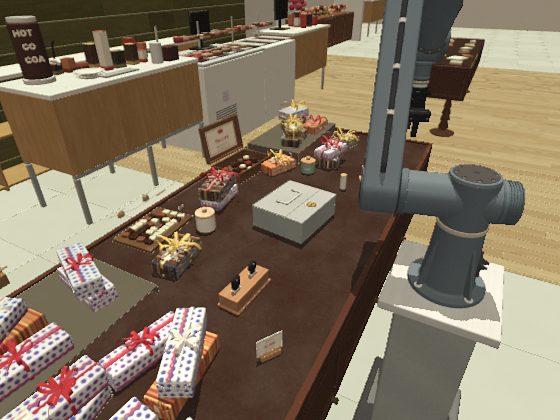

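View pics/top0.png

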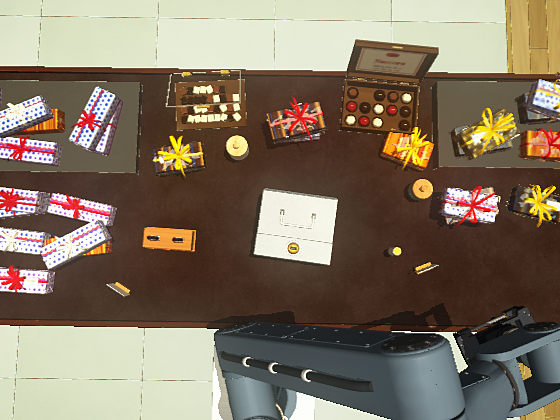

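View pics/wrist0.png

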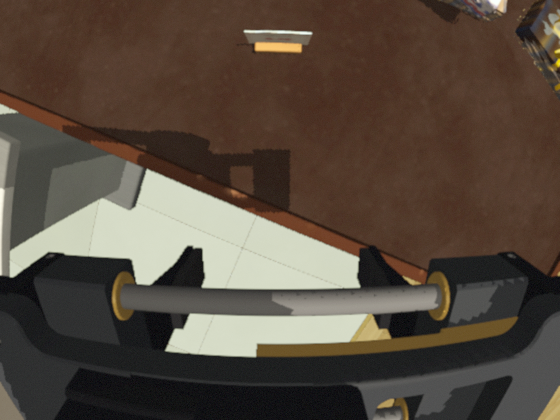

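```bash
cat > h.py <<'E'
import numpy as np,cv2
from rig import bot
np.set_printoptions(precision=4,suppress=True)
C={n:bot.get_calibration(n) for n in ["scene","top","wrist"]}
def ray(n,u,v):
    K=C[n]["mtx"]
    return np.array([(u-K[0,2])/K[0,0],-(v-K[1,2])/K[1,1],-1.0])
def at_depth(n,u,v,d):
    P=C[n]["pose"]; return P[:3,:3]@(ray(n,u,v)*d)+P[:3,3]
def at_z(n,u,v,z):
    P=C[n]["pose"]; r=P[:3,:3]@ray(n,u,v); return P[:3,3]+r*(z-P[2,3])/r[2]
def cloud(n,d):
    K=C[n]["mtx"]; P=C[n]["pose"]; v,u=np.mgrid[:420,:560]
    p=np.stack([(u-K[0,2])/K[0,0],-(v-K[1,2])/K[1,1],-np.ones(u.shape)],-1)*d[...,None]
    return p@P[:3,:3].T+P[:3,3]
def wproj(X,pos,R):
    H=C["wrist"]["hand_eye"];K=C["wrist"]["mtx"]
    t=R.T@(np.asarray(X)-pos); c=H[:3,:3].T@(t-H[:3,3]); c=c*[1,-1,-1]
    th=np.arctan2(np.hypot(c[0],c[1]),c[2]); ph=np.arctan2(c[1],c[0])
    return np.array([K[0,2]+K[0,0]*th*np.cos(ph),K[1,2]+K[1,1]*th*np.sin(ph)])
def wray(u,v,pos,R):
    H=C["wrist"]["hand_eye"];K=C["wrist"]["mtx"]
    a=np.array([(u-K[0,2])/K[0,0],(v-K[1,2])/K[1,1]]);th=np.hypot(*a)
    c=np.array([a[0]/th*np.sin(th),-a[1]/th*np.sin(th),-np.cos(th)])
    return R@(H[:3,:3]@np.zeros(3)+H[:3,3])+pos, R@(H[:3,:3]@c)
def w_at_z(u,v,z,pos,R):
    o,r=wray(u,v,pos,R); return o+r*(z-o[2])/r[2]
E
python3 - <<'E'
from h import *
d=np.load("top0d.npy"); X=cloud("top",d)
im=cv2.imread("pics/top0.png")
a=cv2.resize(im[180:275,130:345],None,fx=3.7,fy=3.7,interpolation=cv2.INTER_CUBIC); cv2.imwrite("pics/topz.png",a)
m=(abs(X[...,2]-.086)<.012); m[:, :240]=0; m[:,350:]=0;m[:170]=0;m[275:]=0
ys,xs=np.nonzero(m); pts=X[m][:,:2].astype(np.float32)
print("box",cv2.minAreaRect(pts), X[m][:,2].mean())
m=(X[...,2]>.03)&(X[...,2]<.055); m[:, :130]=0; m[:,205:]=0;m[:215]=0;m[260:]=0
pts=X[m][:,:2].astype(np.float32); print("block",cv2.minAreaRect(pts),m.sum())
m=(X[...,2]>.06)&(X[...,2]<.2); m[:, :130]=0; m[:,205:]=0;m[:215]=0;m[260:]=0
print(X[m],np.argwhere(m)[:,::-1].tolist())
m=(X[...,2]>.05)&(X[...,2]<.1); m[:, :380]=0; m[:,410:]=0;m[:235]=0;m[265:]=0
print("roll",X[m].mean(0),cv2.minAreaRect(X[m][:,:2].astype(np.float32)))
sd=np.load("scene0d.npy"); 
im=cv2.imread("pics/scene0.png")
cv2.imwrite("pics/scenez.png",cv2.resize(im[150:330,200:360],None,fx=3.3,fy=3.3,interpolation=cv2.INTER_CUBIC))
E
```

```text
box ((0.5264338254928589, -0.09271696209907532), (0.23007255792617798, 0.2051590383052826), 82.91323852539062) 0.08620156609147289
block ((0.48246535658836365, 0.3067047595977783), (0.151209756731987, 0.059874579310417175), 86.88191986083984) 869
[[0.4875 0.3569 0.0872]
 [0.4877 0.3552 0.0827]
 [0.4878 0.3526 0.0812]
 [0.4878 0.3499 0.0803]
 [0.4878 0.3459 0.0835]
 [0.4878 0.3429 0.0833]
 [0.4879 0.3401 0.0825]
 [0.4879 0.3364 0.0851]
 [0.4879 0.3328 0.087 ]
 [0.4882 0.3326 0.077 ]
 [0.4883 0.3303 0.0747]
 [0.4846 0.3574 0.0851]
 [0.4846 0.3549 0.0834]
 [0.4847 0.3518 0.0835]
 [0.4847 0.3482 0.0853]
 [0.4847 0.345  0.0862]
 [0.4848 0.343  0.0828]
 [0.4849 0.3401 0.0821]
 [0.4848 0.336  0.0859]
 [0.4849 0.3338 0.0833]
 [0.4849 0.3302 0.085 ]
 [0.4853 0.3311 0.0713]
 [0.4856 0.3307 0.0621]
 [0.486  0.2818 0.0734]
 [0.4817 0.3598 0.0769]
 [0.4816 0.3547 0.0835]
 [0.4817 0.3516 0.0839]
 [0.4818 0.3502 0.0785]
 [0.4817 0.3455 0.0839]
 [0.4818 0.3428 0.0828]
 [0.4819 0.3402 0.0814]
 [0.4818 0.3355 0.0873]
 [0.482  0.3345 0.0804]
 [0.4819 0.3302 0.0846]
 [0.4822 0.3298 0.0753]
 [0.4824 0.32
[... 1073 characters left out ...]
, 237], [173, 237], [147, 238], [148, 238], [149, 238], [150, 238], [151, 238], [152, 238], [153, 238], [154, 238], [155, 238], [156, 238], [157, 238], [158, 238], [173, 238], [174, 238], [175, 238], [176, 238], [177, 238], [178, 238], [179, 238], [180, 238], [181, 238], [182, 238], [155, 239], [156, 239], [157, 239], [173, 239], [174, 239], [175, 239], [176, 239], [177, 239], [178, 239], [179, 239], [180, 239], [181, 239], [182, 239], [173, 240], [174, 240], [175, 240], [176, 240], [177, 240], [178, 240], [179, 240], [180, 240], [181, 240], [182, 240]]
roll [ 0.454  -0.4015  0.0627] ((0.4545409679412842, -0.40168458223342896), (0.02141883596777916, 0.022644544020295143), 0.7881563305854797)
```

View pics/topz.png

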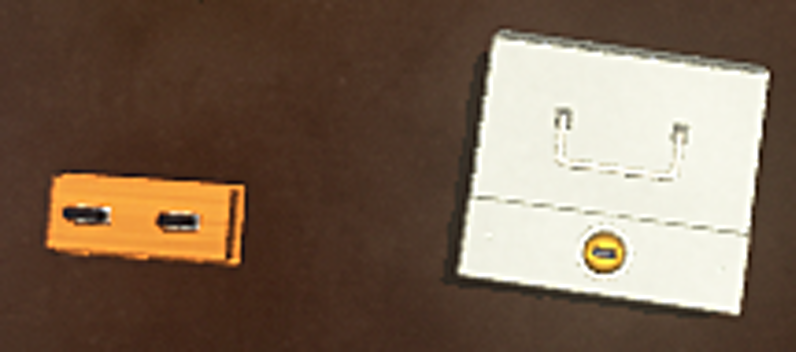

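View pics/scenez.png

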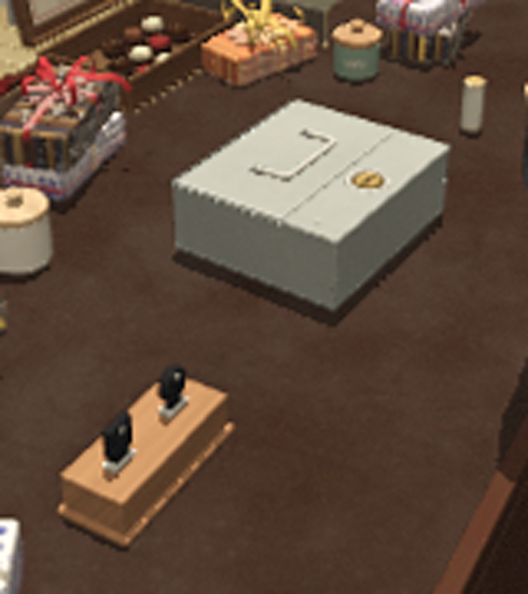

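```bash
cat >> h.py <<'E'
from scipy.spatial.transform import Rotation as Ro
def Rdown(yaw):
    a=np.radians(yaw); x=np.array([np.cos(a),np.sin(a),0]); y=np.array([0,0,-1.]); return np.stack([x,y,np.cross(x,y)],1)
def rows(*tg):
    s=bot.read_state(); p=np.array(s["position"]);R=np.array(s["tcp_rot"])
    for q,yaw in tg:
        print(np.round(R.T@(np.array(q)-p)*1000,1), np.round(Ro.from_matrix(R.T@Rdown(yaw)).as_rotvec(degrees=True),2))
E
python3 -c "
from h import *
rows(((.40,-.33,.25),-130),((.4609,-.0846,.213),-97.1))"
```

```text
[-232.5   -5.9 -161. ] [  0.09 -26.18  -0.04]
[-387.3   31.5 -360.9] [  0.08 -59.08  -0.07]
```

>>> {"api": "jog_arm", "payload": {
  "motion": [-60,0,-45,0,-6,0,-120,0,-90,0,-13,0,-180,0,-140,0,-22,0,-232,0,-190,0,-30,0,-280,5,-240,0,-38,0,-320,15,-290,0,-47,0,-360,25,-335,0,-55,0,-387,31,-361,0,-59.1,0,-387,31,-361,0,-59.1,0,-387,31,-361,0,-59.1,0,-387,31,-361,0,-59.1,0,-387,31,-361,0,-59.1,0]
}}

```text
time_s: 1.65
position: [0.4606, -0.0864, 0.2137]
tcp_rot: [[-0.125, 0.0, 0.992], [-0.992, -0.0, -0.125], [0.0, -1.0, 0.0]]
force: [0.4, -0.5, -1.4]
opening: 0.998
```

```bash
cat > cap.py <<'E'
import sys
from h import *
s=bot.read_state(); p,d=bot.capture("wrist"); n=sys.argv[1]
cv2.imwrite(f"pics/{n}.png",p[:,:,::-1]); np.savez(n+".npz",d=d,pos=s["position"],R=s["tcp_rot"])
print(s["time_s"],s["position"],np.round(s["tcp_rot"],4).tolist(),s["force"],s["opening"])
E
python3 cap.py w1
```

```text
1.65 [ 0.4606 -0.0864  0.2137] [[-0.125, 0.0004, 0.9922], [-0.9922, -0.0005, -0.125], [0.0004, -1.0, 0.0005]] [ 0.4156 -0.5462 -1.3817] 0.9983735189651651
```

View pics/w1.png

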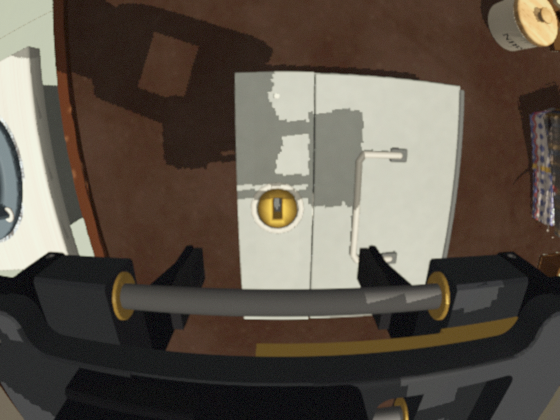

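```bash
cat > zoom.py <<'E'
import sys,cv2
n,x0,y0,x1,y1,f,o=sys.argv[1:8]
i=cv2.imread(f"pics/{n}.png")[int(y0):int(y1),int(x0):int(x1)]
cv2.imwrite(f"pics/{o}.png",cv2.resize(i,None,fx=float(f),fy=float(f),interpolation=cv2.INTER_CUBIC))
E
python3 zoom.py w1 240 170 320 245 8 w1z
python3 -c "
from h import *
a=np.load('w1.npz');print(w_at_z(277,209,.088,a['pos'],a['R']))"
```

```text
[ 0.4585 -0.0855  0.088 ]
```

View pics/w1z.png

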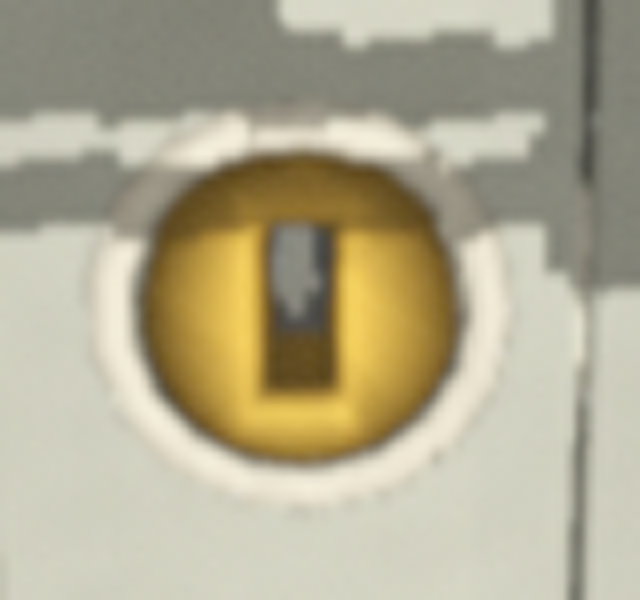

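```bash
python3 -c "
from h import *
a=np.load('w1.npz');print(w_at_z(277.4,207.8,.088,a['pos'],a['R']))
rows(((.4845,.3446,.2097),-93.1))"
```

```text
[ 0.4589 -0.0844  0.088 ]
[-430.6    3.9  -30.3] [-0.02 -4.09  0.02]
```

>>> {"api": "jog_arm", "payload": {
  "motion": [-62,0,-4,0,-0.5,0,-124,0,-8,0,-1,0,-186,1,-13,0,-2,0,-248,2,-17,0,-2.5,0,-310,3,-22,0,-3,0,-372,4,-26,0,-3.5,0,-415,4,-29,0,-4.1,0,-430.6,4,-30.3,0,-4.1,0,-430.6,4,-30.3,0,-4.1,0,-430.6,4,-30.3,0,-4.1,0,-430.6,4,-30.3,0,-4.1,0]
}}

```text
time_s: 3.08
position: [0.4839, 0.3442, 0.2096]
tcp_rot: [[-0.054, -0.0, 0.999], [-0.999, -0.001, -0.054], [0.001, -1.0, -0.0]]
force: [0.4, 1.2, -0.1]
opening: 1.001
```

```bash
python3 cap.py w2; python3 zoom.py w2 200 120 350 270 4 w2z
```

```text
3.075 [0.4839 0.3442 0.2096] [[-0.0541, -0.0005, 0.9985], [-0.9985, -0.0005, -0.0541], [0.0005, -1.0, -0.0004]] [ 0.3874  1.2129 -0.1293] 1.0008205413996056
```

View pics/w2.png

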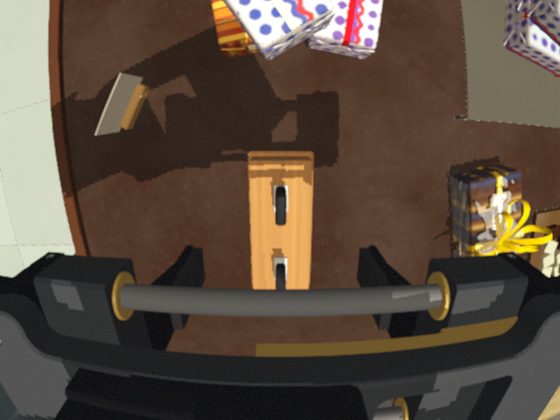

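View pics/w2z.png

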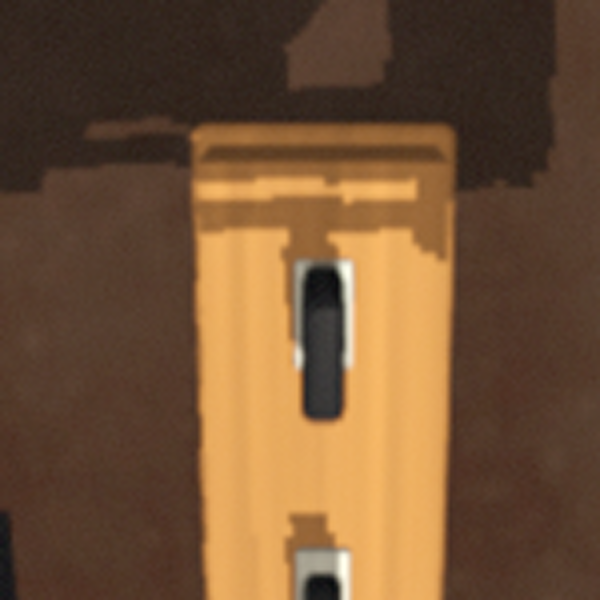

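```bash
python3 -c "
from h import *
p,d=bot.capture('scene'); cv2.imwrite('pics/s2.png',p[:,:,::-1])"; python3 zoom.py scene0 215 250 275 300 10 s0z; python3 zoom.py w2 250 170 310 300 5 w2y
```

```text
(no output)
```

View pics/s0z.png

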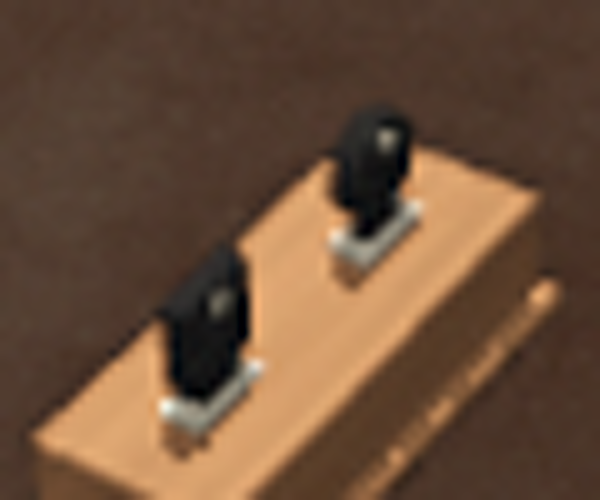

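View pics/w2y.png

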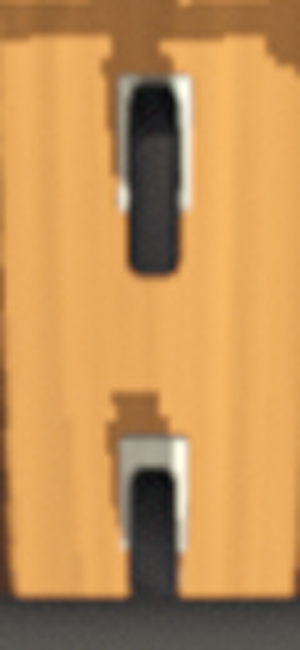

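```bash
python3 -c "
from h import *
a=np.load('w2.npz');p,R=a['pos'],a['R']
k=w_at_z(280.4,205.1,.084,p,R);print(k)
for yaw in (-3.1,):
  c=np.cos(np.radians(yaw));s=np.sin(np.radians(yaw))
  for dx,dy,z in [(-5,15,84),(5,15,84),(-5,-15,84),(5,-15,84),(-7,13.5,46),(7,13.5,46),(-7,-13.5,46),(7,-13.5,46),(-30,75,42),(30,75,42)]:
    q=k+[(c*dx-s*dy)/1e3,(s*dx+c*dy)/1e3,0]; 
    if dy==75: q=np.array([.4825,.3067,0])+[(c*dx-s*dy)/1e3,(s*dx+c*dy)/1e3,0]
    q[2]=z/1e3
    print(dx,dy,z,(wproj(q,p,R)-[200,120]+.5)*4-.5)
# depth check
d=a['d'];print(d[205:212,280], d[190:195,278:283])
"
```

```text
[0.4846 0.3483 0.084 ]
-5 15 84 [299.246  273.2343]
5 15 84 [346.8685 273.218 ]
-5 -15 84 [300.0408 408.5808]
5 -15 84 [346.2459 408.5704]
-7 13.5 46 [293.9125 243.9319]
7 13.5 46 [352.5812 243.9108]
-7 -13.5 46 [294.6201 352.4623]
7 -13.5 46 [352.0009 352.4467]
-30 75 42 [198.3813 160.0288]
30 75 42 [449.2878 159.9343]
[0.2756 0.2775 0.2757 0.2765 0.2775 0.2773 0.2782] [[0.2828 0.2808 0.2819 0.2822 0.2819]
 [0.2788 0.2779 0.2794 0.2784 0.2784]
 [0.2757 0.2763 0.2749 0.2756 0.2758]
 [0.2744 0.2747 0.2747 0.2754 0.2746]
 [0.2746 0.2747 0.2736 0.2744 0.2742]]
```

```bash
python3 -c "
from h import *
a=np.load('w2.npz');p,R=a['pos'],a['R']
k=w_at_z(280.4,209.1,.084,p,R);print(k)
rows(((k[0],k[1],.073),-93.1))"
```

```text
[0.4844 0.3448 0.084 ]
[ -0.1 136.7   0.5] [0.   0.03 0.01]
```

>>> {"api": "jog_arm", "payload": {
  "motion": [0,45,0.5,0,0,0,0,90,0.5,0,0,0,0,120,0.5,0,0,0,0,136.7,0.5,0,0,0,0,136.7,0.5,0,0,0,0,136.7,0.5,0,0,0]
}}

```text
time_s: 3.92
position: [0.4851, 0.3462, 0.074]
tcp_rot: [[-0.052, 0.002, 0.999], [-0.999, 0.001, -0.052], [-0.001, -1.0, 0.002]]
force: [0.6, 1.1, -0.3]
opening: 1.001
```

>>> {"api": "jog_arm", "payload": {
  "motion": [0,0,0,0,0,0,0,0,0,0,0,0,0,0,0,0,0,0,0,0,0,0,0,0,0,0,0,0,0,0,0,0,0,0,0,0,0,0,0,0,0,0],
  "gripper": 0
}}

```text
time_s: 4.8
position: [0.4841, 0.3459, 0.0728]
tcp_rot: [[-0.052, -0.0, 0.999], [-0.999, -0.0, -0.052], [0.0, -1.0, -0.0]]
force: [-0.0, 0.2, 0.3]
opening: 0.289
```

```bash
python3 cap.py w3
```

```text
4.8 [0.4841 0.3459 0.0728] [[-0.0519, -0.0001, 0.9987], [-0.9987, -0.0001, -0.0519], [0.0001, -1.0, -0.0001]] [-0.0455  0.2074  0.3272] 0.2889837619500726
```

View pics/w3.png

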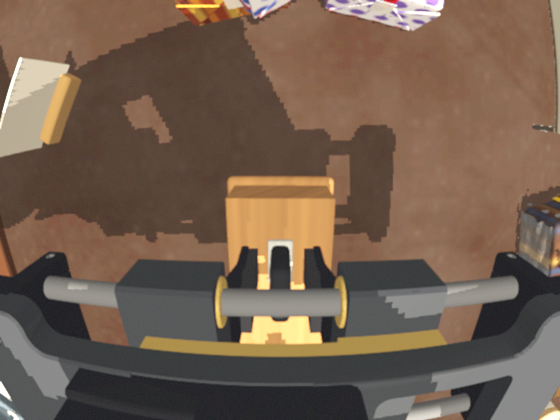

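>>> {"api": "jog_arm", "payload": {
  "motion": [0,0,0,0,0,0,0,0,0,0,0,0,0,0,0,0,0,0,0,0,0,0,0,0,0,0,0,0,0,0]
}}

```text
time_s: 5.48
position: [0.4841, 0.3458, 0.0728]
tcp_rot: [[-0.052, -0.0, 0.999], [-0.999, -0.0, -0.052], [0.0, -1.0, -0.0]]
force: [0.1, -1.0, -0.3]
opening: 0.114
```

```bash
python3 -c "
from h import *
s=bot.read_state();print(s['opening'],s['force'],s['position'],s['moment'])
rows(((.483,.3446,.190),-93.1))"
```

```text
0.11433578337654399 [ 0.1017 -1.0465 -0.2914] [0.4841 0.3458 0.0728] [-0.0396 -0.1339 -0.0126]
[   1.3 -117.2   -1.1] [0.   0.12 0.  ]
```

>>> {"api": "jog_arm", "payload": {
  "motion": [0,-20,0,0,0,0,0,-60,0,0,0,0,0,-100,0,0,0,0,0,-117,0,0,0,0,0,-117,0,0,0,0,0,-117,0,0,0,0]
}}

```text
time_s: 6.22
position: [0.4831, 0.3453, 0.1882]
tcp_rot: [[-0.052, -0.003, 0.999], [-0.999, -0.001, -0.052], [0.002, -1.0, -0.003]]
force: [0.0, -0.4, -0.9]
opening: 0.116
```

```bash
python3 cap.py w4; python3 zoom.py w4 220 200 340 320 5 w4z;python3 -c "
from h import *
a=np.load('w4.npz');p,R=a['pos'],a['R']
for t in ([0,61,0],[0,29,0]): print(wproj(p+R@(np.array(t)/1e3),p,R))"
```

```text
6.225 [0.4831 0.3453 0.1882] [[-0.052, -0.003, 0.9986], [-0.9986, -0.0014, -0.052], [0.0015, -1.0, -0.0029]] [ 0.0168 -0.38   -0.8644] 0.11621985713302434
[279.4952 237.6313]
[279.3137 258.0486]
```

View pics/w4z.png

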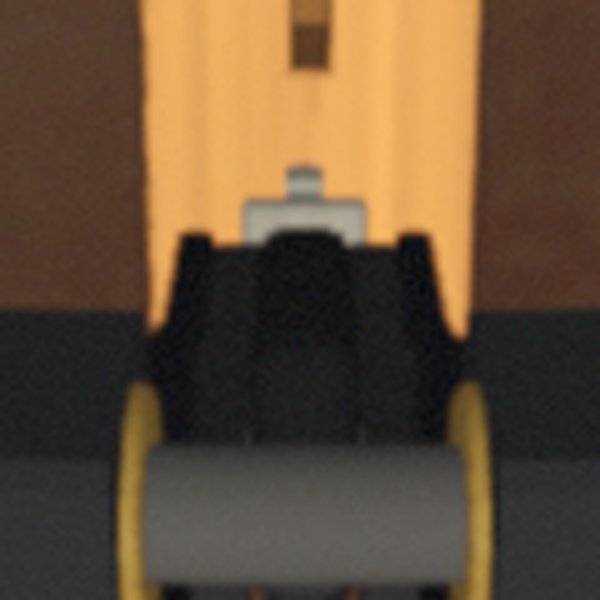

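```bash
python3 -c "
from h import *
a=np.load('w4.npz');p,R=a['pos'],a['R']
for t in ([-12.5,27,0],[-12.5,30.8,0],[-7,62.8,0],[-5,62.8,0],[-7,50,0]): print(t,(wproj(p+R@(np.array(t)/1e3),p,R)-[220,200]+.5)*5-.5)
rows(((.4584,-.0834,.190),-97.1))"
```

```text
[-12.5, 27, 0] [298.2911 198.1865]
[-12.5, 30.8, 0] [298.4243 185.7013]
[-7, 62.8, 0] [299.4387 136.2497]
[-5, 62.8, 0] [299.4618 150.3573]
[-7, 50, 0] [299.0996 170.5864]
[429.4  -1.2  -2.4] [0.18 4.12 0.11]
```

>>> {"api": "jog_arm", "payload": {
  "motion": [60,0,0,0,0.5,0,120,0,0,0,1,0,180,0,-1,0,2,0,240,0,-1,0,2.5,0,300,0,-2,0,3,0,360,0,-2,0,3.5,0,405,0,-2,0,4.1,0,429.4,0,-2.4,0,4.1,0,429.4,15,-2.4,0.2,4.1,0.1,429.4,25,-2.4,0.2,4.1,0.1,429.4,25,-2.4,0.2,4.1,0.1,429.4,25,-2.4,0.2,4.1,0.1]
}}

```text
time_s: 7.78
position: [0.4595, -0.0824, 0.1647]
tcp_rot: [[-0.122, 0.003, 0.992], [-0.992, 0.002, -0.122], [-0.002, -1.0, 0.003]]
force: [-0.2, -0.4, -0.0]
opening: 0.111
```

```bash
python3 cap.py w5; python3 zoom.py w5 220 190 340 290 6 w5z;python3 -c "
from h import *
rows(((.4584,-.0834,.163),-97.1))"
```

```text
7.775 [ 0.4595 -0.0824  0.1647] [[-0.1223, 0.0032, 0.9925], [-0.9925, 0.0016, -0.1223], [-0.002, -1.0, 0.003]] [-0.2465 -0.3692 -0.0059] 0.11109667276439421
[ 1.1  2.  -1.2] [-0.21  0.08 -0.1 ]
```

View pics/w5z.png

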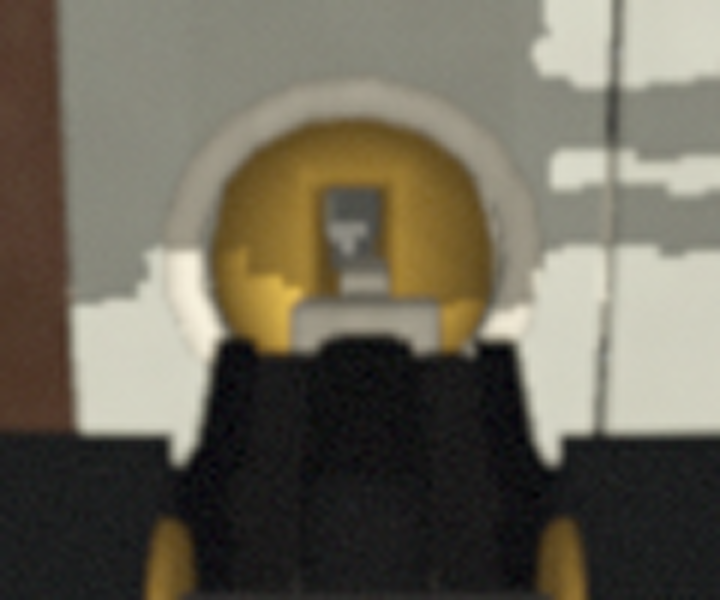

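>>> {"api": "jog_arm", "payload": {
  "motion": [1,2,-1.2,0,0,0,1,2,-1.2,0,0,0,1,2,-1.2,0,0,0,1,2,-1.2,0,0,0]
}}

```text
time_s: 8.32
position: [0.4582, -0.0837, 0.163]
tcp_rot: [[-0.123, 0.004, 0.992], [-0.992, 0.001, -0.123], [-0.002, -1.0, 0.004]]
force: [0.8, 0.2, -0.1]
opening: 0.113
```

```bash
python3 cap.py w6; python3 zoom.py w6 240 190 320 260 10 w6z;python3 -c "
from h import *
rows(((.4584,-.0834,.163),-97.1))
a=np.load('w6.npz');p,R=a['pos'],a['R']
def z(q): return (q-[240,190]+.5)*10-.5
L=np.array([.4589,-.0844,.088]);Y=-R[:,0]; 
for d in (-17,-9,9,17): print('lock',d,z(wproj(L+Y*d/1e3,p,R)))
for t in ([-12.5,26.8,0],[-12.5,30.8,0],[-7,62.8,0],[-5,62.8,0],[-3,62.8,0],[-7,50,0]): print(t,z(wproj(p+R@(np.array(t)/1e3),p,R)))
"
```

```text
8.325 [ 0.4582 -0.0837  0.163 ] [[-0.1232, 0.0039, 0.9924], [-0.9924, 0.0013, -0.1232], [-0.0018, -1.0, 0.0037]] [ 0.7654  0.1632 -0.0618] 0.11287254532239965
[-0.3 -0.1  0.1] [-0.21  0.02 -0.1 ]
lock -17 [407.0949 637.4907]
lock -9 [407.005 536.083]
lock 9 [406.8014 298.2234]
lock 17 [406.7111 188.4998]
[-12.5, 26.8, 0] [396.9018 499.1491]
[-12.5, 30.8, 0] [397.1882 472.8192]
[-7, 62.8, 0] [399.2576 373.7743]
[-5, 62.8, 0] [399.3044 401.9848]
[-3, 62.8, 0] [399.3513 430.0162]
[-7, 50, 0] [398.5653 442.4934]
```

View pics/w6z.png

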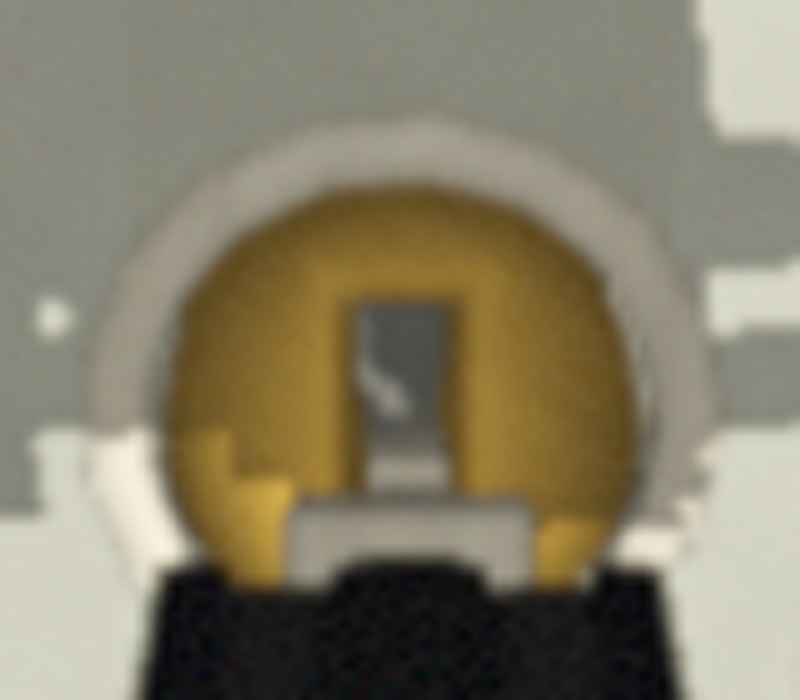

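Run:
```python
import cv2,numpy as np
a=cv2.imread('pics/w6.png')[225:255,262:300].astype(float); b=cv2.imread('pics/w4.png')[225:255,262:300].astype(float)
o=[]
for i in (a,b):
    i=np.clip((i-60)*1.5,0,255).astype(np.uint8); o.append(cv2.resize(i,None,fx=10,fy=16,interpolation=cv2.INTER_NEAREST))
cv2.imwrite('pics/enh.png',np.hstack(o))
g=cv2.imread('pics/w6.png',0); print(g[225:252,[278,280,282]].T.tolist()); print(g[236:252,[271,273,289,291]].T.tolist())
g=cv2.imread('pics/w4.png',0); print(g[225:252,[278,280,282]].T.tolist())
print(np.load('w4.npz')['d'][228:252,280]); print(np.load('w6.npz')['d'][228:252,280])
```

```text
[[76, 78, 98, 124, 132, 125, 103, 84, 86, 97, 114, 142, 146, 127, 102, 106, 131, 148, 153, 148, 103, 41, 20, 10, 19, 18, 22], [77, 76, 79, 89, 101, 113, 102, 87, 88, 96, 114, 140, 145, 125, 101, 105, 132, 146, 154, 147, 103, 41, 15, 12, 16, 20, 16], [75, 76, 77, 75, 75, 77, 81, 81, 91, 98, 115, 142, 146, 124, 101, 106, 129, 144, 151, 145, 101, 43, 11, 15, 20, 23, 12]]
[[128, 127, 124, 111, 107, 130, 145, 151, 152, 153, 153, 144, 102, 48, 23, 20], [114, 113, 112, 101, 105, 128, 143, 148, 149, 146, 122, 83, 49, 21, 12, 19], [126, 125, 122, 110, 112, 133, 147, 152, 155, 155, 151, 143, 109, 59, 21, 15], [116, 117, 113, 105, 110, 130, 144, 149, 149, 150, 150, 144, 108, 53, 28, 24]]
[[180, 180, 180, 180, 180, 180, 178, 168, 138, 111, 122, 149, 158, 136, 111, 114, 142, 158, 167, 160, 114, 51, 17, 19, 18, 23, 17], [179, 178, 177, 177, 178, 178, 175, 157, 124, 109, 127, 153, 158, 136, 111, 116, 144, 160, 167, 160, 115, 50, 18, 22, 21, 18, 23], [182, 182, 180, 182, 181, 181, 179, 167, 134, 110, 125, 150, 157, 136, 110, 115, 142, 157, 163, 157, 110, 47, 17, 19, 19, 16, 18]]
[0.3046483  0.         0.3039893  0.3046887  0.21470864 0.20776056
 0.20520927 0.20529394 0.20459783 0.20350485 0.20358618 0.1816338
 0.18036735 0.17967781 0.17974435 0.18002449 0.18002433 0.16999972
 0.16835037 0.167307   0.16580185 0.16473925 0.16345406 0.1615693 ]
[0.24989718 0.24946615 0.24932571 0.25060338 0.21416707 0.20720191
 0.2062911  0.20488118 0.20381542 0.20373087 0.20461199 0.1823968
 0.18029933 0.1800729  0.17974582 0.18091421 0.18065201 0.16983165
 0.16792908 0.16821933 0.16686949 0.16560605 0.16373731 0.1623316 ]
```

View pics/enh.png

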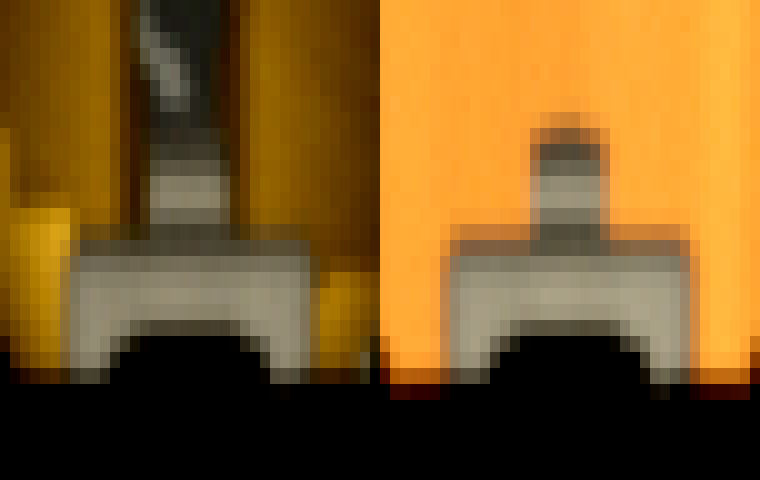

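Run:
```python
from h import *
for n in('w4','w6'):
    a=np.load(n+'.npz');p,R,d=a['pos'],a['R'],a['d']
    H=C['wrist']['hand_eye']
    for (u,v) in [(280,232),(280,233),(280,235),(280,237),(280,239),(280,240),(280,241),(280,243),(272,240),(272,242),(288,242)]:
        o,r=wray(u,v,np.zeros(3),np.eye(3)); c=H[:3,:3].T@r; k=d[v,u]/(-c[2]); print(n,u,v,np.round((o+r*k)*1000,1))
# lock face via depth
for n in ('w1','w6'):
    a=np.load(n+'.npz');p,R,d=a['pos'],a['R'],a['d']
    for (u,v) in ([(270,207),(285,207),(277,193)] if n=='w1' else [(262,225),(298,225),(280,212)]):
        o,r=wray(u,v,p,R); c=H[:3,:3].T@(R.T@r); k=d[v,u]/(-c[2]); print(n,(o+r*k)*1000)
```

```text
w4 280 232 [-4.3 60.5  0.4]
w4 280 233 [-6.1 53.8  0.4]
w4 280 235 [-5.8 51.1  0.4]
w4 280 237 [-5.2 49.1  0.4]
w4 280 239 [-12.2  28.4   0.4]
w4 280 240 [-12.1  27.    0.4]
w4 280 241 [-11.8  26.2   0.4]
w4 280 243 [-10.6  26.2   0.4]
w4 272 240 [-12.   27.2  -4. ]
w4 272 242 [-10.8  27.2  -4. ]
w4 288 242 [-11.4  25.8   4.8]
w6 280 232 [-4.4 60.   0.4]
w6 280 233 [-6.3 53.3  0.4]
w6 280 235 [-5.9 50.8  0.4]
w6 280 237 [-5.1 49.3  0.4]
w6 280 239 [-11.9  29.1   0.4]
w6 280 240 [-12.1  27.    0.4]
w6 280 241 [-11.7  26.6   0.4]
w6 280 243 [-10.3  27.    0.4]
w6 272 240 [-12.2  26.8  -4. ]
w6 272 242 [-11.2  26.2  -4. ]
w6 288 242 [-11.3  26.1   4.9]
w1 [452.7581 -82.9518  87.9434]
w1 [465.4927 -84.2438  89.0361]
w1 [460.3304 -71.1565  89.3686]
w6 [446.9419 -77.3877  89.8617]
w6 [471.8855 -80.7721  89.1604]
w6 [460.511  -70.1588  87.8202]
```

>>> {"api": "jog_arm", "payload": {
  "motion": [-0.6,6,0,0.2,0,0.1,-0.6,12,0,0.2,0,0.1,-0.6,16,0,0.2,0,0.1,-0.6,20,0,0.2,0,0.1,-0.6,24,0,0.2,0,0.1]
}}

```text
time_s: 9.0
position: [0.4583, -0.083, 0.1385]
tcp_rot: [[-0.123, 0.007, 0.992], [-0.992, 0.003, -0.123], [-0.004, -1.0, 0.007]]
force: [-0.5, -0.1, -0.7]
opening: 0.114
```

```bash
python3 cap.py w7; python3 zoom.py w7 240 190 320 260 10 w7z;python3 -c "
from h import *
rows(((.4585,-.0829,.1185),-97.1))"
```

```text
9.0 [ 0.4583 -0.083   0.1385] [[-0.1232, 0.0072, 0.9924], [-0.9924, 0.0028, -0.1232], [-0.0036, -1.0, 0.0068]] [-0.5209 -0.0999 -0.7305] 0.11422600235192606
[-0.  19.7  0.3] [-0.35  0.02 -0.22]
```

View pics/w7z.png

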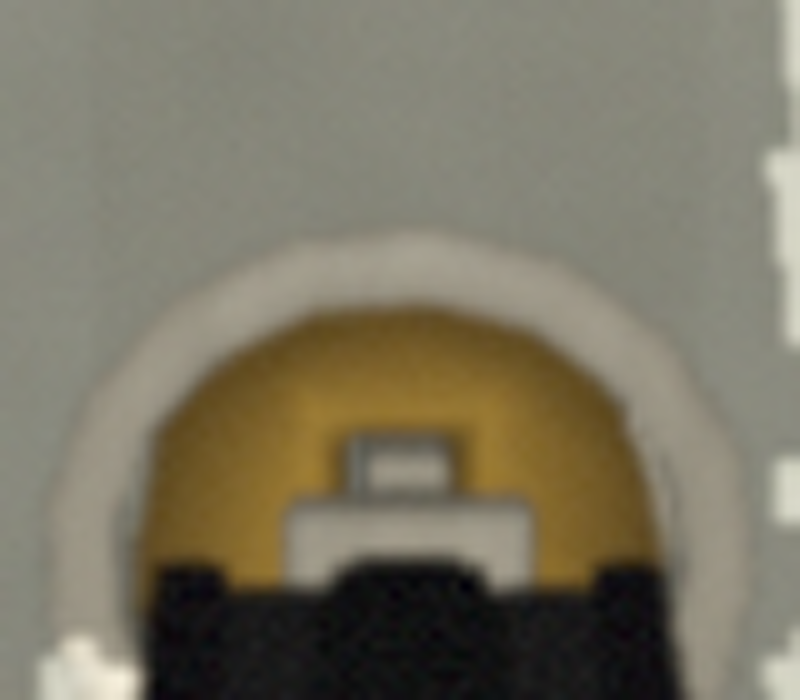

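>>> {"api": "jog_arm", "payload": {
  "motion": [0,5,0.2,-0.2,0,-0.1,0,10,0.2,-0.35,0,-0.2,0,14,0.2,-0.35,0,-0.2,0,18,0.2,-0.35,0,-0.2,0,20,0.2,-0.35,0,-0.2,0,20,0.2,-0.35,0,-0.2]
}}

```text
time_s: 9.8
position: [0.4588, -0.0831, 0.1189]
tcp_rot: [[-0.123, 0.001, 0.992], [-0.992, -0.0, -0.123], [-0.0, -1.0, 0.001]]
force: [0.3, -0.8, 1.3]
opening: 0.112
```

>>> {"api": "jog_arm", "payload": {
  "motion": [0,1,0,0,0,0,0,2,0,0,0,0,0,2,0,0,0,0]
}}

```text
time_s: 10.18
position: [0.4589, -0.0831, 0.1185]
tcp_rot: [[-0.123, 0.002, 0.992], [-0.992, -0.001, -0.123], [0.0, -1.0, 0.002]]
force: [-2.9, 0.6, 16.6]
opening: 0.115
```

```bash
python3 cap.py w8; python3 zoom.py w8 240 190 320 260 10 w8z
```

```text
10.175 [ 0.4589 -0.0831  0.1185] [[-0.123, 0.0021, 0.9924], [-0.9924, -0.0007, -0.123], [0.0004, -1.0, 0.0021]] [-2.8524  0.5693 16.6439] 0.11467506987368638
```

View pics/w8z.png

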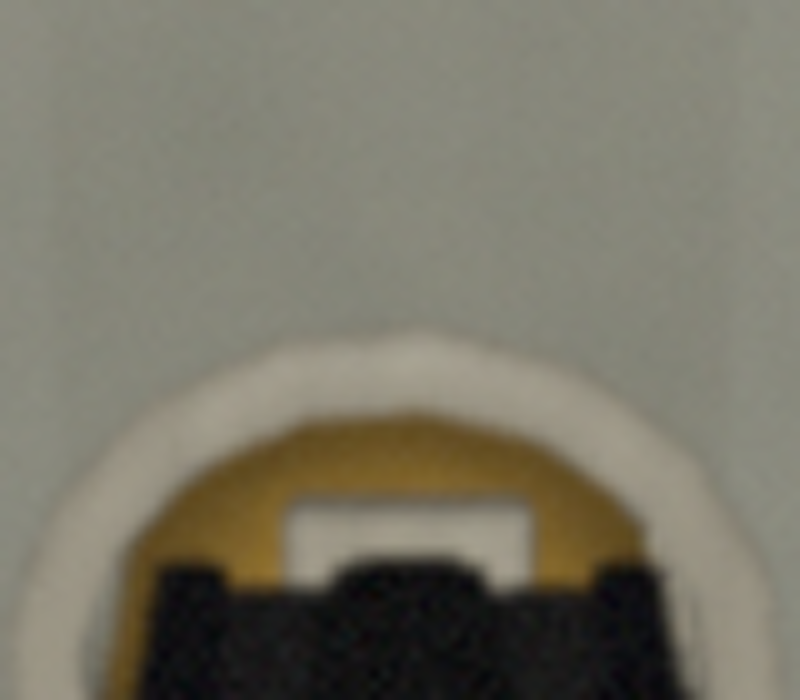

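>>> {"api": "jog_arm", "payload": {
  "motion": [0,-1,0.2,0,8,0,0.1,-1,0.4,0,18,0,0.2,-1,0.6,0,28,0,0.3,-1,0.8,0,38,0,0.4,-1,1.0,0,48,0,0.6,-1,1.1,0,58,0,0.8,-1,1.2,0,68,0,1.0,-1,1.3,0,78,0,1.1,-1,1.3,0,84,0,1.1,-1,1.3,0,84,0]
}}

```text
time_s: 11.48
position: [0.4602, -0.0848, 0.1187]
tcp_rot: [[-1.0, 0.002, -0.019], [0.019, -0.001, -1.0], [-0.002, -1.0, 0.001]]
force: [-0.9, -0.3, 7.8]
opening: 0.112
```

```bash
python3 cap.py w9; python3 -c "
from h import *
s=bot.read_state();print(s['moment'],s['force'],s['joint_positions'])
p,d=bot.capture('scene'); cv2.imwrite('pics/s9.png',p[:,:,::-1]);np.save('s9d.npy',d)"; python3 zoom.py s9 220 130 420 280 4 s9z
```

```text
11.475 [ 0.4602 -0.0848  0.1187] [[-0.9998, 0.002, -0.0191], [0.0191, -0.0012, -0.9998], [-0.002, -1.0, 0.0011]] [-0.8788 -0.3089  7.8216] 0.11205929336255105
[-0.2627  0.2503 -0.0548] [-1.3474 -1.6199  7.79  ] [-24.1537  30.6723 110.9167  -0.0207  38.2785  66.9289]
```

View pics/s9z.png

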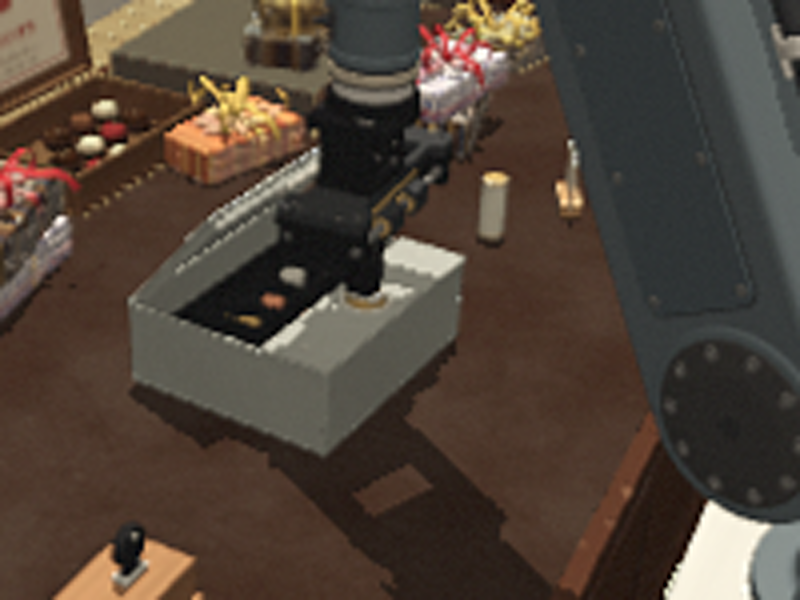

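View pics/w9.png

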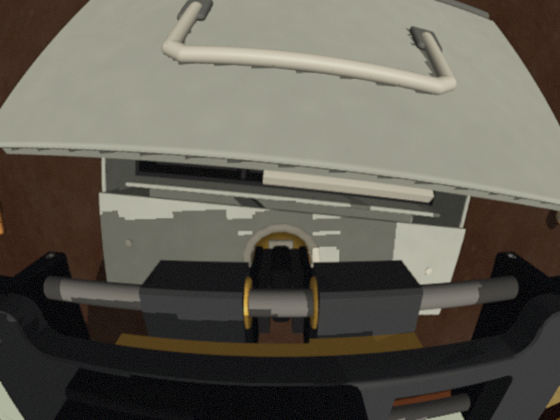

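>>> {"api": "jog_arm", "payload": {
  "motion": [0,0,0,0,3,0,0,0,0,0,6,0,0,0,0,0,6,0]
}}

```text
time_s: 11.95
position: [0.4601, -0.085, 0.1187]
tcp_rot: [[-0.993, 0.002, -0.122], [0.122, -0.002, -0.993], [-0.002, -1.0, 0.002]]
force: [-1.7, -2.6, 8.1]
opening: 0.115
```

```bash
python3 -c "
from h import *
s=bot.read_state();R=s['tcp_rot'];print(s['moment'],s['force'],np.degrees(np.arctan2(R[1][0],R[0][0])),s['joint_positions'][5])"; python3 cap.py w10;  python3 zoom.py w10 230 210 330 270 8 w10z
```

```text
[-0.4137  0.3353  0.1193] [-1.6857 -2.5621  8.1174] 172.99930418306798 72.90753734674777
11.95 [ 0.4601 -0.085   0.1187] [[-0.9925, 0.0017, -0.1219], [0.1219, -0.0018, -0.9925], [-0.0019, -1.0, 0.0016]] [-1.6857 -2.5621  8.1174] 0.115029189235789
```

View pics/w10z.png

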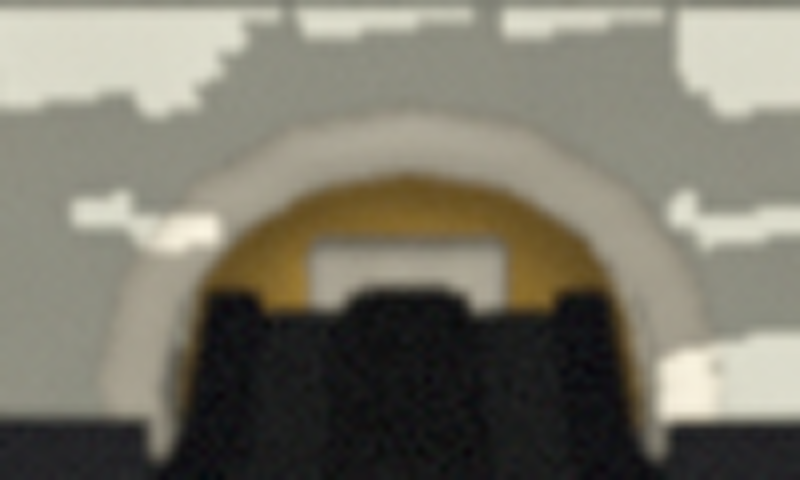

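>>> {"api": "jog_arm", "payload": {
  "motion": [0,0,0,0,3,0,0,0,0,0,5,0,0,0,0,0,5,0]
}}

```text
time_s: 12.38
position: [0.4601, -0.0851, 0.1187]
tcp_rot: [[-0.979, 0.002, -0.205], [0.205, -0.002, -0.979], [-0.002, -1.0, 0.002]]
force: [-1.6, -1.3, 7.7]
opening: 0.117
```

```bash
python3 -c "
from h import *
s=bot.read_state();R=s['tcp_rot'];print(s['moment'],s['force'],np.degrees(np.arctan2(R[1][0],R[0][0])),s['joint_positions'][5])"; python3 cap.py w11;  python3 zoom.py w11 230 210 330 270 8 w11z
```

```text
[-0.3005  0.3259  0.6274] [-1.5855 -1.339   7.6699] 168.15547620422936 77.81198664306561
12.375 [ 0.4601 -0.0851  0.1187] [[-0.9787, 0.0015, -0.2053], [0.2053, -0.0024, -0.9787], [-0.002, -1.0, 0.002]] [-1.5855 -1.339   7.6699] 0.11671669558753808
```

View pics/w11z.png

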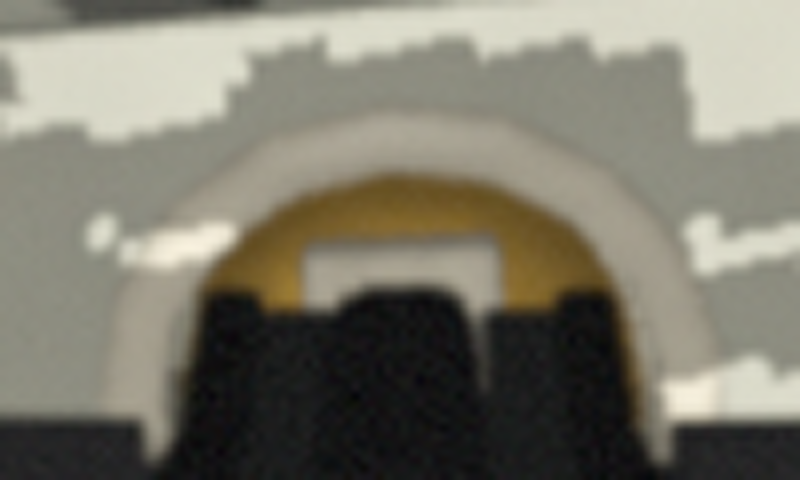

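>>> {"api": "jog_arm", "payload": {
  "motion": [0,0,0,0,0,0,0,0,0,0,0,0,0,0,0,0,0,0,0,0,0,0,0,0,0,0,0,0,0,0,0,0,0,0,0,0,0,-20,0,0,0,0,0,-50,0,0,0,0,0,-95,0,0,0,0,0,-95,0,0,0,0,0,-95,0,0,0,0],
  "gripper": 0.4
}}

```text
time_s: 13.8
position: [0.4592, -0.084, 0.2126]
tcp_rot: [[-0.978, 0.0, -0.209], [0.209, 0.0, -0.978], [-0.0, -1.0, -0.0]]
force: [0.2, -0.1, -0.3]
opening: 0.401
```

```bash
python3 cap.py w12; python3 -c "
from h import *
for n in('scene','top'):
  p,d=bot.capture(n); cv2.imwrite('pics/%s12.png'%n,p[:,:,::-1]);np.save('%s12d.npy'%n,d)"; python3 zoom.py scene12 220 100 420 250 4 s12z;python3 zoom.py top12 220 160 370 280 5 t12z
```

```text
13.8 [ 0.4592 -0.084   0.2126] [[-0.9779, 0.0002, -0.2092], [0.2092, 0.0003, -0.9779], [-0.0002, -1.0, -0.0003]] [ 0.2273 -0.0561 -0.3057] 0.4010117401374976
```

View pics/s12z.png

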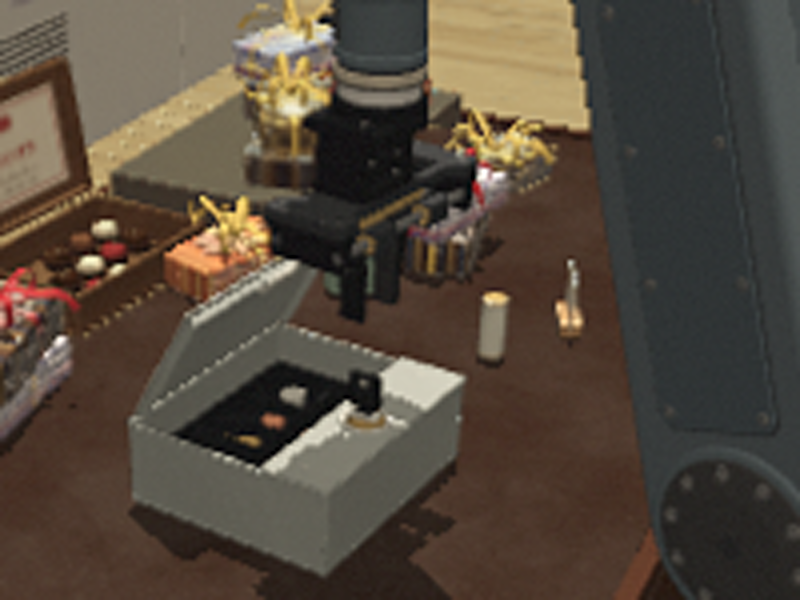

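View pics/w12.png

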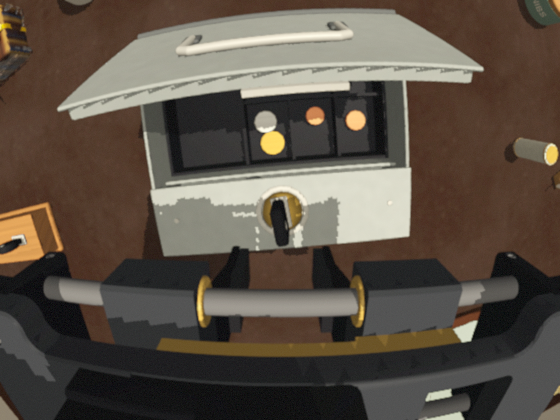

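View pics/t12z.png

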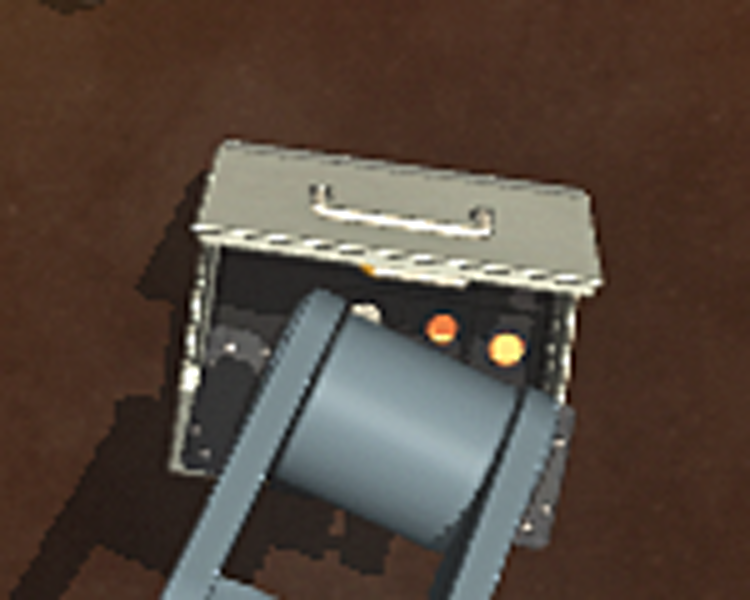

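```bash
cat >> h.py <<'E'
BC=np.array([.5245,-.0925]);BX=np.array([np.cos(np.radians(7.1)),-np.sin(np.radians(7.1))]);BY=np.array([-BX[1],BX[0]])
def B(x,y,z): return np.r_[BC+BX*x/1e3+BY*y/1e3,z/1e3]
E
python3 -c "
from h import *
rows((B(10,50,205),172.9),(B(112,50,205),172.9))"
```

```text
[-71.6   6.5 -56. ] [ 0.05 -4.98  0.12]
[-173.3    6.3  -64.8] [ 0.05 -4.98  0.12]
```

>>> {"api": "jog_arm", "payload": {
  "motion": [-30,6,-25,0,-3,0,-71,6,-56,0,-5,0,-81,6,-57,0,-5,0,-91,6,-58,0,-5,0,-101,6,-59,0,-5,0,-111,6,-59,0,-5,0,-121,6,-60,0,-5,0,-131,6,-61,0,-5,0,-141,6,-62,0,-5,0,-151,6,-63,0,-5,0,-161,6,-64,0,-5,0,-171,6,-65,0,-5,0,-175,6,-65,0,-5,0,-175,6,-65,0,-5,0]
}}

```text
time_s: 15.7
position: [0.6425, -0.0567, 0.2067]
tcp_rot: [[-0.992, -0.005, -0.123], [0.123, 0.001, -0.992], [0.005, -1.0, -0.001]]
force: [-4.8, 1.0, 3.0]
opening: 0.4
```

```bash
python3 cap.py w13; python3 -c "
from h import *
for n in('scene','top'):
  p,d=bot.capture(n); cv2.imwrite('pics/%s13.png'%n,p[:,:,::-1]);np.save('%s13d.npy'%n,d)"; python3 zoom.py scene13 220 100 420 250 4 s13z
```

```text
15.7 [ 0.6425 -0.0567  0.2067] [[-0.9924, -0.0048, -0.1228], [0.1228, 0.0013, -0.9924], [0.005, -1.0, -0.0007]] [-4.7703  1.0107  3.0471] 0.3995329613063378
```

View pics/s13z.png

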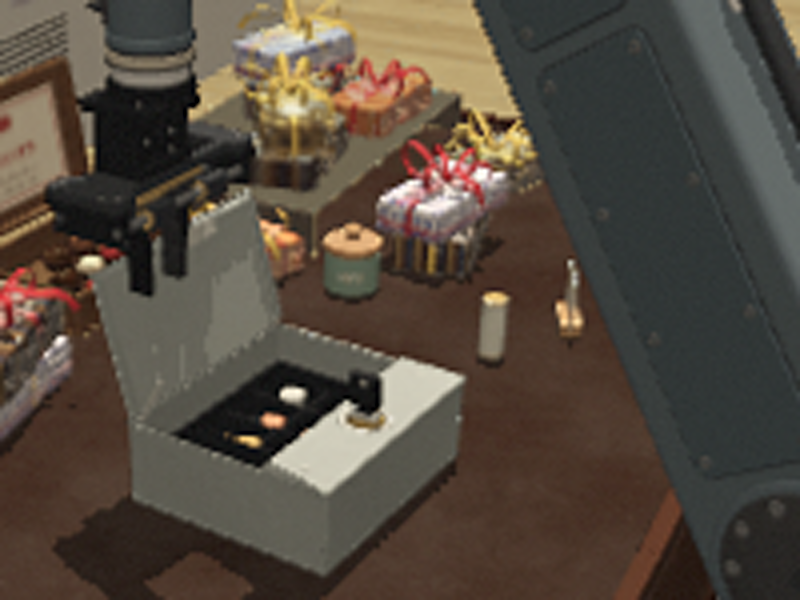

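View pics/w13.png

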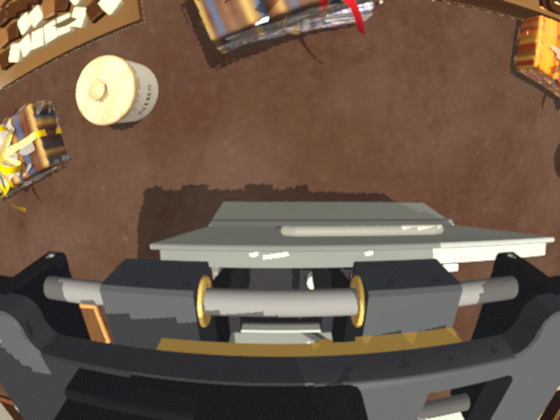

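```bash
python3 -c "
from h import *
rows((B(40,40,205),172.9),((.4545,-.4017,.1897),-97.1))
X=cloud('top',np.load('top12d.npy'));im=cv2.imread('pics/top12.png')
m=(X[...,2]>.05)&(X[...,2]<.1)&(X[...,1]<-.36)&(X[...,1]>-.43)&(X[...,0]>.42)&(X[...,0]<.49); print(X[m].mean(0),m.sum())
m=(X[...,2]>.01)&(X[...,2]<.1)&(X[...,1]<-.43)&(X[...,1]>-.53)&(X[...,0]>.36)&(X[...,0]<.47); print(cv2.minAreaRect(X[m][:,:2].astype(np.float32)),X[m].min(0),X[m].max(0))
"
```

```text
[72.6  2.  10.1] [0.04 0.04 0.25]
[144.1  17.4 365.5] [  0.22 -89.96   0.16]
[ 0.4541 -0.4014  0.0627] 58
((0.40241777896881104, -0.49927160143852234), (0.02237541601061821, 0.0639733076095581), 20.713768005371094) [ 0.3847 -0.5291  0.0104] [ 0.4198 -0.4699  0.0659]
```

>>> {"api": "jog_arm", "payload": {
  "motion": [40,0,5,0,0,0,75,2,10,0,-3,0,90,5,60,0,-13,0,105,8,115,0,-23,0,115,10,170,0,-33,0,125,12,225,0,-43,0,135,14,280,0,-53,0,140,16,325,0,-63,0,144,17.4,355,0,-73,0,144,17.4,365.5,0,-83,0,144,17.4,365.5,0,-90,0,144,17.4,365.5,0,-90,0,144,17.4,365.5,0,-90,0,144,17.4,365.5,0,-90,0],
  "gripper": 0.7
}}

```text
time_s: 17.6
position: [0.4568, -0.4021, 0.1895]
tcp_rot: [[-0.124, 0.001, 0.992], [-0.992, -0.0, -0.124], [0.0, -1.0, 0.001]]
force: [0.3, -1.2, -0.6]
opening: 0.698
```

```bash
python3 cap.py w14; python3 -c "
from h import *
for n in('scene','top'):
  p,d=bot.capture(n); cv2.imwrite('pics/%s14.png'%n,p[:,:,::-1]);np.save('%s14d.npy'%n,d)"; python3 zoom.py top14 220 160 370 280 5 t14z;python3 zoom.py scene14 220 100 420 250 4 s14z
```

```text
17.6 [ 0.4568 -0.4021  0.1895] [[-0.1237, 0.001, 0.9923], [-0.9923, -0.0002, -0.1237], [0.0001, -1.0, 0.0011]] [ 0.3001 -1.1967 -0.6066] 0.6981126530907273
```

View pics/w14.png

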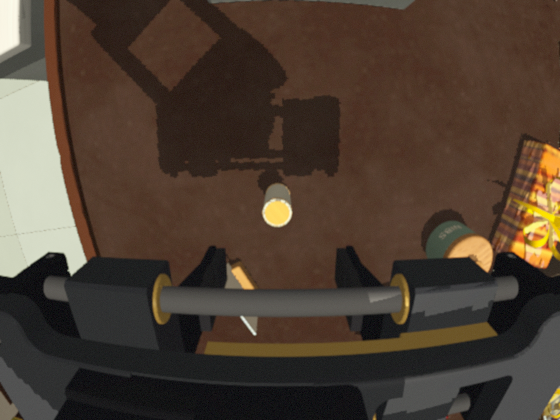

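View pics/t14z.png

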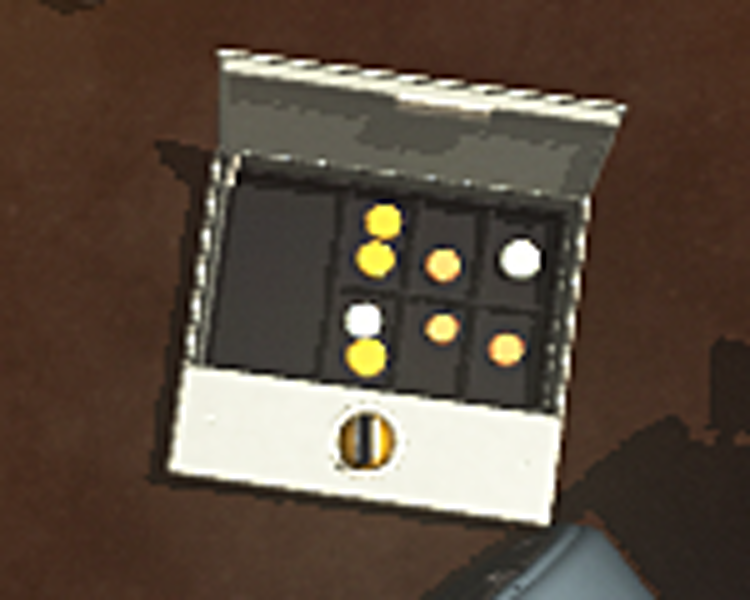

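View pics/s14z.png

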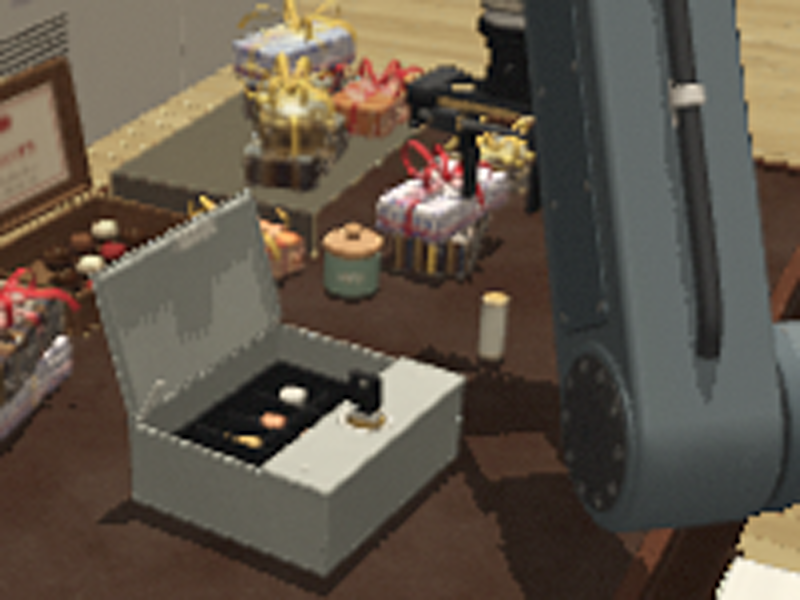

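```bash
python3 -c "
from h import *
a=np.load('w14.npz');p,R=a['pos'],a['R']
q=w_at_z(277.8,210.5,.064,p,R);print(q)
X=cloud('top',np.load('top14d.npy'))
x=(X[...,:2]-BC)@BX*1000; y=(X[...,:2]-BC)@BY*1000; z=X[...,2]*1000
m=(abs(x)<110)&(abs(y)<115)&(z<22); print(m.sum(),np.percentile(z[m],[5,50,95]))
mm=m&(y>25); print(np.percentile(x[mm],[0,2,98,100]),np.percentile(y[mm],[0,2,98,100]))
m=(x>-60)&(x<100)&(y>15)&(y<115)
for yy in range(20,116,5):
  k=m&(abs(y-yy)<2.5)&(abs(x-30)<40); print(yy,np.round(np.median(z[k])),end=' ')
print()
for xx in range(-50,110,6):
  k=m&(abs(x-xx)<3)&(abs(y-75)<15); print(xx,np.round(np.median(z[k])),end=' ')
k=(z>88)&(z<215)&(x>95)&(x<160)&(abs(y)<110); f=np.polyfit(z[k],x[k],1); print('lid ang',90+np.degrees(np.arctan(f[0])),k.sum(), x[k].max(),z[k].max())
rows(((q[0],q[1],.058),-97.1))
"
```

```text
[ 0.4552 -0.4025  0.064 ]
2352 [ 1.0499 12.6847 18.9657]
[-109.8882 -107.5091   88.8364   96.2698] [ 25.0871  26.6146 111.359  112.5404]
20 13.0 25 12.0 30 40.0 35 14.0 40 12.0 45 14.0 50 13.0 55 13.0 60 13.0 65 12.0 70 12.0 75 14.0 80 13.0 85 12.0 90 13.0 95 13.0 100 13.0 105 44.0 110 24.0 115 82.0 
-50 88.0 -44 85.0 -38 86.0 -32 42.0 -26 13.0 -20 14.0 -14 14.0 -8 13.0 -2 12.0 4 12.0 10 13.0 16 14.0 22 12.0 28 12.0 34 13.0 40 13.0 46 12.0 52 14.0 58 14.0 64 14.0 70 13.0 76 12.0 82 13.0 88 17.0 94 49.0 100 90.0 106 nan lid ang 104.15790306596486 1490 135.9843775098179 214.70082808037728
[  0.5 131.5  -1.6] [-0.05  0.02 -0.  ]
  return _methods._mean(a, axis=axis, dtype=dtype,
  ret = ret.dtype.type(ret / rcount)
```

>>> {"api": "jog_arm", "payload": {
  "motion": [0,50,-1.6,0,0,0,0,100,-1.6,0,0,0,0,125,-1.6,0,0,0,0,132.5,-1.6,0,0,0,0,132.5,-1.6,0,0,0]
}}

```text
time_s: 18.38
position: [0.4553, -0.4023, 0.0571]
tcp_rot: [[-0.123, 0.001, 0.992], [-0.992, -0.0, -0.123], [0.0, -1.0, 0.001]]
force: [0.4, 0.1, 0.2]
opening: 0.698
```

>>> {"api": "jog_arm", "payload": {
  "motion": [0,0,0,0,0,0,0,0,0,0,0,0,0,0,0,0,0,0,0,0,0,0,0,0,0,0,0,0,0,0,0,0,0,0,0,0],
  "gripper": 0
}}

```text
time_s: 19.12
position: [0.455, -0.4021, 0.0571]
tcp_rot: [[-0.123, 0.001, 0.992], [-0.992, -0.0, -0.123], [-0.0, -1.0, 0.001]]
force: [-0.7, -0.4, 1.6]
opening: 0.282
```

>>> {"api": "jog_arm", "payload": {
  "motion": [0,0,0,0,0,0,0,0,0,0,0,0,0,-20,0,0,0,0,0,-60,0,0,0,0,0,-110,0,0,0,0,0,-155,0,0,0,0,0,-173,0,0,0,0,0,-173,0,0,0,0]
}}

```text
time_s: 20.12
position: [0.4554, -0.4025, 0.231]
tcp_rot: [[-0.123, 0.003, 0.992], [-0.992, -0.002, -0.123], [0.002, -1.0, 0.003]]
force: [0.2, 0.8, -2.6]
opening: 0.283
```

```bash
python3 cap.py w15; python3 -c "
from h import *
rows((B(-60,-120,230),-97.1),(B(8,68,230),-97.1),(B(8,68,71),-97.1))"
```

```text
20.125 [ 0.4554 -0.4025  0.231 ] [[-0.1231, 0.0028, 0.9924], [-0.9924, -0.0022, -0.1231], [0.0019, -1.0, 0.003]] [ 0.2304  0.7847 -2.585 ] 0.2827907242258922
[-195.5   -0.4  -28.9] [-0.04  0.03 -0.03]
[-383.4   -0.3   39.1] [-0.04  0.03 -0.03]
[-383.3  158.7   39. ] [-0.04  0.03 -0.03]
```

View pics/w15.png

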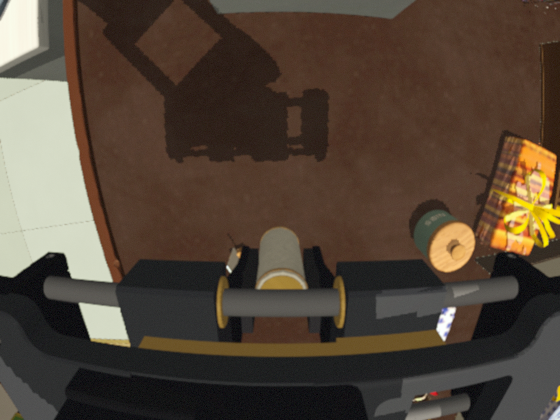

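>>> {"api": "jog_arm", "payload": {
  "motion": [-30,0,-10,0,0,0,-80,0,-25,0,0,0,-135,0,-28,0,0,0,-190,0,-28,0,0,0,-240,0,-12,0,0,0,-290,0,5,0,0,0,-335,0,22,0,0,0,-370,0,36,0,0,0,-383,0,39,0,0,0,-383,0,39,0,0,0,-383,0,39,0,0,0]
}}

```text
time_s: 21.55
position: [0.54, -0.0277, 0.2293]
tcp_rot: [[-0.124, -0.001, 0.992], [-0.992, -0.0, -0.124], [0.0, -1.0, -0.001]]
force: [-0.1, 0.4, -1.9]
opening: 0.276
```

```bash
python3 cap.py w16; python3 -c "
from h import *
rows((B(8,68,110),-97.1),(B(8,68,71),-97.1))
p,d=bot.capture('top'); cv2.imwrite('pics/top16.png',p[:,:,::-1])"
```

```text
21.55 [ 0.54   -0.0277  0.2293] [[-0.1241, -0.0011, 0.9923], [-0.9923, -0.0001, -0.1241], [0.0002, -1.0, -0.001]] [-0.1101  0.4459 -1.9209] 0.27577873985143453
[ -2.  119.6   0.5] [ 0.03 -0.06  0.01]
[ -2.  158.6   0.6] [ 0.03 -0.06  0.01]
```

View pics/w16.png

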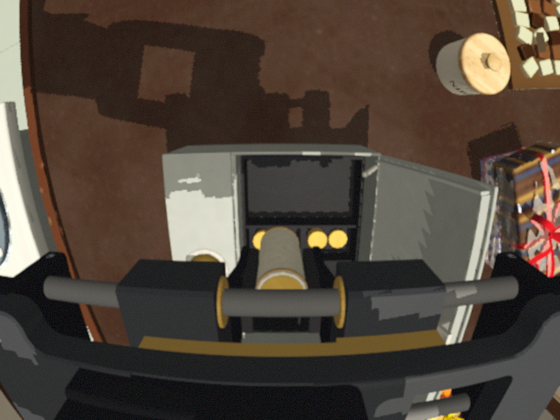

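```bash
python3 -c "
from h import *
a=np.load('w16.npz');p,R=a['pos'],a['R']
for q in ((8,68,13),(31,68,13),(-29,104,48),(91,104,48),(-29,32,48),(91,32,48),(-36,0,86),(-66,0,130)): print(q,wproj(B(*q),p,R))"
```

```text
(8, 68, 13) [280.7288 185.0467]
(31, 68, 13) [301.1803 185.0682]
(-29, 104, 48) [243.6383 157.5671]
(91, 104, 48) [362.3834 158.3762]
(-29, 32, 48) [245.6576 225.6894]
(91, 32, 48) [358.2375 225.4121]
(-36, 0, 86) [235.9956 269.1176]
(-66, 0, 130) [196.1433 290.9571]
```

>>> {"api": "jog_arm", "payload": {
  "motion": [-1,30,0.5,0,0,0,-2,70,0.5,0,0,0,-2,105,0.5,0,0,0,-2,130,0.5,0,0,0,-2,145,0.5,0,0,0,-2,152,0.5,0,0,0,-2,155,0.5,0,0,0,-2,155,0.5,0,0,0]
}}

```text
time_s: 22.65
position: [0.5422, -0.0251, 0.0756]
tcp_rot: [[-0.123, 0.002, 0.992], [-0.992, -0.0, -0.123], [0.0, -1.0, 0.002]]
force: [0.5, -0.4, -1.5]
opening: 0.273
```

>>> {"api": "jog_arm", "payload": {
  "motion": [0,1,0,0,0,0,0,2,0,0,0,0,0,3,0,0,0,0,0,3,0,0,0,0]
}}

```text
time_s: 23.15
position: [0.5416, -0.0248, 0.072]
tcp_rot: [[-0.123, 0.001, 0.992], [-0.992, 0.0, -0.123], [-0.0, -1.0, 0.001]]
force: [-0.3, 0.4, -2.0]
opening: 0.283
```

```bash
python3 cap.py w17; python3 -c "
from h import *
p,d=bot.capture('scene'); cv2.imwrite('pics/s17.png',p[:,:,::-1])"; python3 zoom.py s17 200 100 400 250 4 s17z
```

```text
23.15 [ 0.5416 -0.0248  0.072 ] [[-0.1231, 0.0007, 0.9924], [-0.9924, 0.0, -0.1231], [-0.0001, -1.0, 0.0007]] [-0.2672  0.3692 -1.9663] 0.28344243373982186
```

View pics/s17z.png

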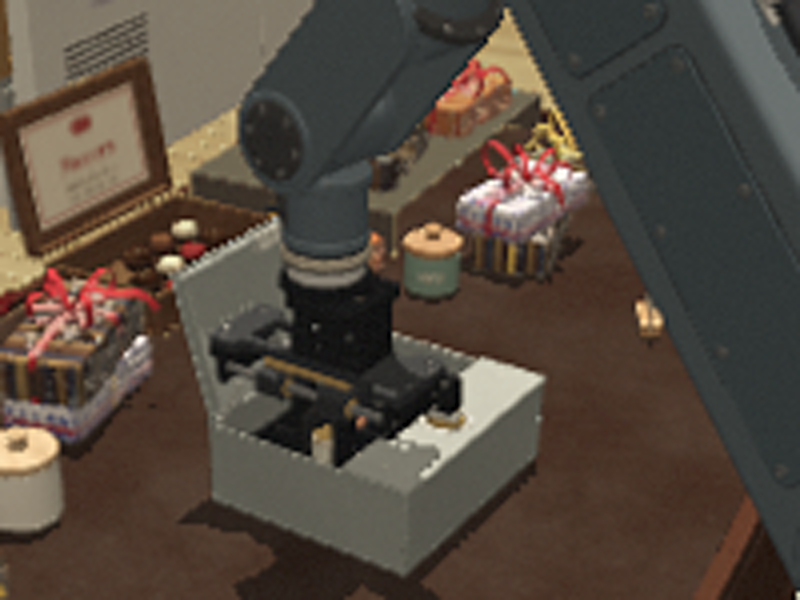

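View pics/w17.png

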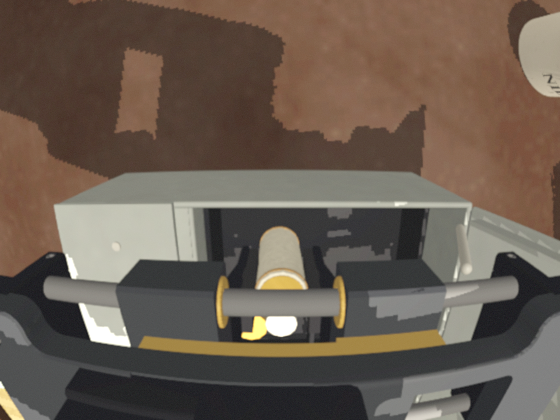

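Still hanging (−2 N); creep down until contact.

>>> {"api": "jog_arm", "payload": {
  "motion": [0,0.7,0,0,0,0,0,1.5,0,0,0,0,0,1.5,0,0,0,0]
}}

```text
time_s: 23.62
position: [0.5416, -0.0249, 0.0704]
tcp_rot: [[-0.123, 0.001, 0.992], [-0.992, 0.0, -0.123], [-0.0, -1.0, 0.001]]
force: [0.4, 0.5, -1.8]
opening: 0.28
```

>>> {"api": "jog_arm", "payload": {
  "motion": [0,0.7,0,0,0,0,0,1.2,0,0,0,0,0,1.2,0,0,0,0]
}}

```text
time_s: 24.0
position: [0.5417, -0.0249, 0.0701]
tcp_rot: [[-0.123, 0.001, 0.992], [-0.992, -0.0, -0.123], [-0.0, -1.0, 0.001]]
force: [-2.1, -0.6, 5.6]
opening: 0.28
```

>>> {"api": "jog_arm", "payload": {
  "motion": [0,-0.5,0,0,0,0,0,-0.5,0,0,0,0]
}}

```text
time_s: 24.25
position: [0.5417, -0.0249, 0.0701]
tcp_rot: [[-0.123, 0.001, 0.992], [-0.992, -0.0, -0.123], [-0.0, -1.0, 0.001]]
force: [-1.2, -0.2, 3.7]
opening: 0.282
```

>>> {"api": "jog_arm", "payload": {
  "motion": [0,0,0,0,0,0,0,0,0,0,0,0,0,0,0,0,0,0,0,0,0,0,0,0],
  "gripper": 0.42
}}

```text
time_s: 24.75
position: [0.5417, -0.0249, 0.0697]
tcp_rot: [[-0.123, 0.001, 0.992], [-0.992, 0.0, -0.123], [-0.0, -1.0, 0.001]]
force: [-0.7, 0.1, 0.1]
opening: 0.416
```

```bash
python3 cap.py w18
```

```text
24.75 [ 0.5417 -0.0249  0.0697] [[-0.1232, 0.0008, 0.9924], [-0.9924, 0.0001, -0.1232], [-0.0001, -1.0, 0.0008]] [-0.6826  0.1338  0.0957] 0.41598676268026397
```

View pics/w18.png

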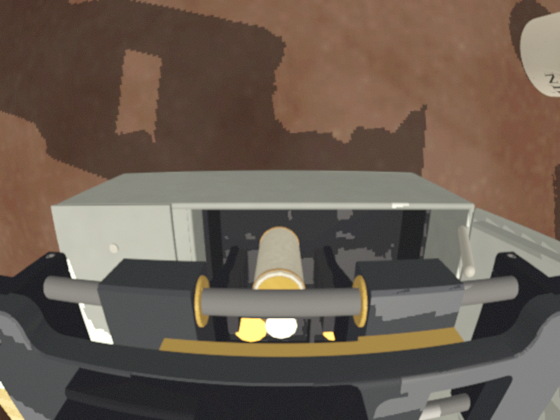

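Released and standing; rise straight up, then check.

>>> {"api": "jog_arm", "payload": {
  "motion": [0,-15,0,0,0,0,0,-45,0,0,0,0,0,-90,0,0,0,0,0,-140,0,0,0,0,0,-180,0,0,0,0,-30,-190,-50,0,0,0,-60,-190,-100,0,0,0,-100,-190,-130,0,0,0,-150,-190,-130,0,0,0,-200,-190,-130,0,0,0,-200,-190,-130,0,0,0,-200,-190,-130,0,0,0]
}}

```text
time_s: 26.3
position: [0.4367, 0.1894, 0.2602]
tcp_rot: [[-0.122, 0.001, 0.992], [-0.992, -0.0, -0.122], [0.0, -1.0, 0.001]]
force: [0.2, -0.8, -0.1]
opening: 0.42
```

```bash
python3 cap.py w19; python3 -c "
from h import *
for n in('scene','top'):
  p,d=bot.capture(n); cv2.imwrite('pics/%s19.png'%n,p[:,:,::-1]);np.save('%s19d.npy'%n,d)"; python3 zoom.py top19 250 160 350 270 5.4 t19z;python3 zoom.py scene19 190 100 390 340 2.5 s19z
```

```text
26.3 [0.4367 0.1894 0.2602] [[-0.1223, 0.001, 0.9925], [-0.9925, -0.0005, -0.1223], [0.0004, -1.0, 0.0011]] [ 0.2111 -0.8289 -0.0816] 0.41983193701587795
```

View pics/t19z.png

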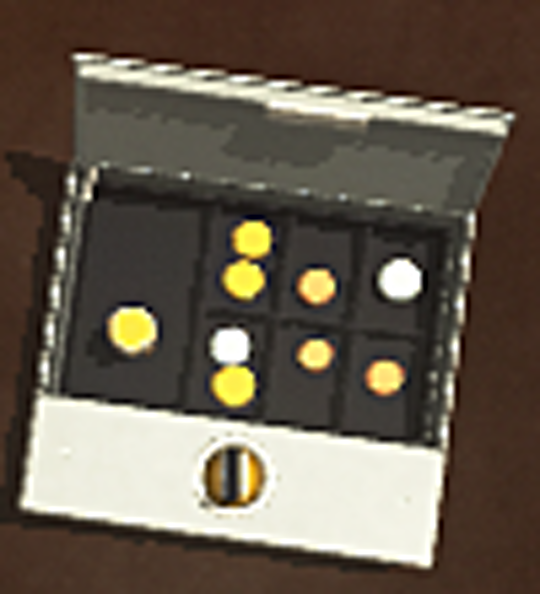

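View pics/s19z.png

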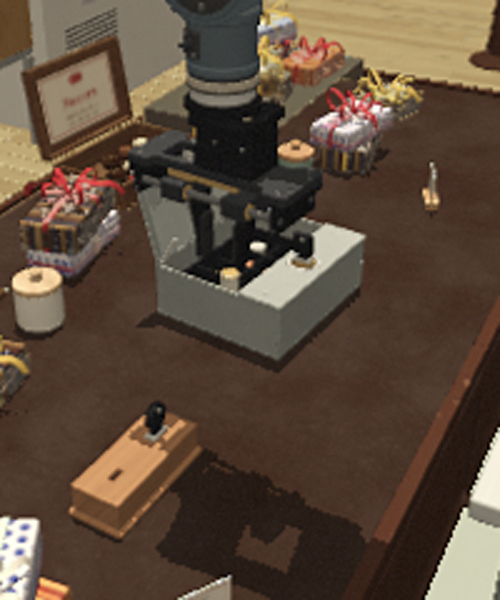

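View pics/w19.png

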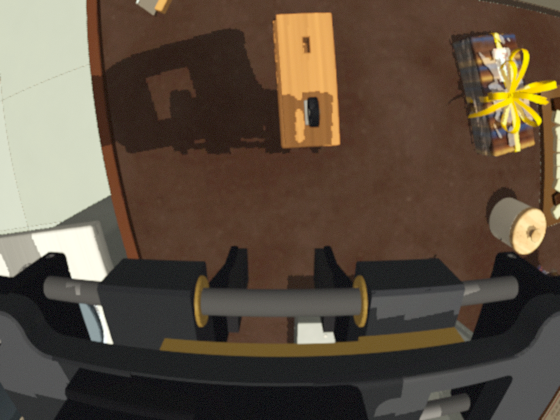

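```bash
python3 -c "
from h import *
rows((B(-66,15,265),-97.1))
X=cloud('top',np.load('top19d.npy'))
x=(X[...,:2]-BC)@BX*1000; y=(X[...,:2]-BC)@BY*1000; z=X[...,2]*1000
k=(abs(x+66)<25)&(abs(y)<25)&(z>105)&(z<150); P=np.c_[x[k],y[k],z[k]]; print(P.round(0).tolist()); print(cv2.minAreaRect(P[:,:2].astype(np.float32)))
k=(abs(x-8)<20)&(abs(y-68)<20)&(z>55); print('roll',x[k].mean(),y[k].mean(),z[k].mean())
"
```

```text
[252.9  -5.   55.9] [-0.03 -0.08  0.01]
[[-54.0, 6.0, 131.0], [-54.0, 4.0, 134.0], [-53.0, 1.0, 131.0], [-57.0, 6.0, 130.0], [-56.0, 3.0, 128.0], [-56.0, 0.0, 127.0], [-60.0, 6.0, 135.0], [-59.0, 3.0, 126.0], [-59.0, -0.0, 128.0], [-63.0, 5.0, 131.0], [-62.0, 2.0, 132.0], [-62.0, -1.0, 134.0], [-66.0, 8.0, 128.0], [-65.0, 5.0, 131.0], [-65.0, 2.0, 125.0], [-65.0, -1.0, 129.0], [-69.0, 7.0, 127.0], [-68.0, 4.0, 132.0], [-68.0, 1.0, 131.0], [-67.0, -1.0, 132.0], [-72.0, 7.0, 130.0], [-71.0, 4.0, 129.0], [-71.0, 1.0, 129.0], [-70.0, -2.0, 132.0], [-74.0, 6.0, 125.0], [-74.0, 4.0, 132.0], [-74.0, 1.0, 127.0], [-73.0, -2.0, 133.0], [-77.0, 6.0, 137.0], [-77.0, 3.0, 131.0], [-76.0, 0.0, 129.0], [-76.0, -3.0, 132.0], [-80.0, 3.0, 133.0], [-79.0, -0.0, 132.0], [-79.0, -3.0, 126.0]]
((-66.60063171386719, 3.131808280944824), (26.09735679626465, 9.035466194152832), 7.771430492401123)
roll 7.981712112526742 67.46907813208483 77.28190378971227
```

```bash
python3 -c "
from rig import bot
print(bot.hand_in())"
```

```text
the job is handed in; nothing more can be done
None
```

The job is done and handed in at about 26 s of the 64 s allowed. The square-headed key is in the lock and turned, the lid is open and the coin roll stands in the empty bay.

- **Key:** I pushed it home until the collar bottomed at about 17 N. I then turned it clockwise until the moment rose to about 0.6 N m at the stop. The last top view shows the head's top at about 130 mm, the fully-in height, and turned about 82° (±3°), against the plug's 80° stop. I did not measure the plug's own angle separately.
- **Lid:** it sprang up by itself, and I pushed it back by its front edge. The top camera's depth image, taken after the push, puts it at about 104°, close to its stop. The last pictures show it still open.
- **Coin roll:** it was lowered until it touched the bay floor and then released. Its top measures 77 mm, which matches standing upright on the 13 mm floor. It stands 23 mm forward of the bay's centre, so that the gripper would clear the lid.
- **Everything else:** the round-headed key is still in the block, and I saw no bystander goods moved. The gripper ended clear of everything.

One disagreement: the wrist camera gave two estimates, about 1 mm apart, of where the key sat in the jaws. I used a value between them, and the key went in without resistance.

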